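Put the spare valves back in their case and latch it

ROBOT

A 7-joint arm with a two-finger parallel gripper is mounted at the origin on the work surface. World frame = base frame: x ahead of the robot, y to its left, z up, the work surface at z = 0. Lengths are in m, angles in rad, forces in N, time in s.
With the tool pointing down it reaches from about 0.4 to 0.85 m from the base axis. Payload 6.9 kg.
Tool frame: the origin (TCP) lies at the very end of the fingers, on their centre line; the grasp point (between the pads) lies 19 mm behind it; z points along the fingers, y is the direction in which the jaws open and shut (so a half turn about z gives the same grasp; the last joint's range is limited). The gripper opens to 85 mm and grips with 20 to 120 N. Pads are 22 mm wide; open, the fingers measure 114 mm over their backs; the gripper's body (76 mm by 85 mm) begins 54 mm behind the grasp point. The pads swing forward as they close: fully open they stand 13 mm farther back than shut.
Start: joints at [1.339, 0.507, -0.238, 1.5, 0.126, 1.149, -0.155], TCP at [0.207, -0.59, 0.231] pointing down, gripper open.
Joint ranges: [-3.08, 3.08], [-0.24, 2.05], [-1.43, 1.35], [0, 2.5], [-1.52, 4.66], [0.17, 1.96], [-2.89, 2.89]. Speed limits (rad/s): [2.39, 2.39, 3.14, 3.14, 3.14, 3.14, 3.14].

INTERFACE

Orientations are given as a unit quaternion [x, y, z, w].
In Python, from rig import arm, camera, hand_in, nets gives the robot as it stands.
- The arm moves only by the shell command python3 -m crank 'ROWS' [FORCE]. ROWS is JSON, a list of rows, each an object of numbers: "hand": the closure, from -1 (fully open) to 1 (shut), so that 0 is half open; "x", "y", "z": the shift along the tool's x, y, z in m; "ax", "ay", "az": the turn, a rotation vector about the tool's x, y, z in degrees. In form: [{"hand": .., "x": .., "y": .., "z": .., "ax": .., "ay": .., "az": ..}, ...]. A call has 1 to 20 rows; each row is the pose to reach, as a shift and turn from the pose commanded when the call began, along the tool's axes at that moment; what a row does not reach only later rows make up. A row lasts 1/8 s, in which the tool goes at most 62.5 mm and 10.7 degrees, less where a joint would pass 70% of its speed; a pose out of reach is approached as far as the arm can. A call with a gripper value outside its range is refused whole. The fingers move at their own pace and stop on an object; FORCE is the grip in N (left out, the last holds). Time passes only in rows, so rows that repeat a pose let the fingers close. It gives the time, the measured TCP pose, the force and the opening at its end, in the units of the state.
- arm.sense(): the state, without advancing time (a new reading comes with each control period).
- camera(name): name is "side" or "top" or "wrist"; returns a dict with "frame" (480x640x3 uint8, blue, green, red), "z_map" (480x640 float32, m along the optical axis (not along the pixel's ray), 0 where there is no reading), "intrinsics" (3x3 intrinsics, pixels), "xyz" and "rotation" of the camera in the world; the wrist camera has in their place "T_tool_cam" (4x4, takes a point from camera to tool coordinates, whose origin is the TCP and whose axes are the flange's). Camera axes: x right, y down, z forward; pixel columns grow to the right and rows downward; lengths in m; the calibration is good to about 2 mm. A picture is of the moment at which its call begins: read the wrist's pose just before it.
- hand_in(): hands the job in, once; it reports no verdict.
Trained networks look in the newest picture that a camera, given by its name, has taken for a name from the list of things; names that differ only in an ending like _2 or _b are one class to them, and where a whole thing is asked for, a point or a joint stands for the part that bears it (a point fixed in the world has none). Each returns a list of dicts, best first, with "conf" (0 to 1); they miss things now and then, are a little off and sometimes report something else, mostly with a low value. They report only what shows in the picture. A call takes as long as a camera call. They do not tell look-alikes from the thing itself.
- nets.cut_out(camera, query): "pixels" (480x640 bool, what is visible of it) and "rect" ([left, top, right, bottom] in pixels, round what is visible of it).
- nets.tip_of(camera, query): "at" ([column, row] in pixels: a listed point, or the origin of a listed thing).
The state is a dict: "clock": time; "qpos": joint angles; "dq": joint speeds; "joint_efforts": joint torques, N m; "tcp_pos": TCP position; "tool_rot": TCP orientation; "ft_force": force on the tool from outside, world axes, zero at the start; "moment": the same for the moment, N m; "grip_width": opening from 0.0 (shut) to 1.0 (fully open).
Only numpy, scipy, OpenCV 4.12 (cv2) and the standard library are available. Lean on these libraries where they do the work, as an engineer would, in place of code of your own. Each camera call takes 0.05 s, during which the arm holds its last target.

TASK

Spare ball valves have been left out on the kitchen counter beside their closed case: swing the hasp right down off the lid's catch, then lift the lid until it stands up, and put every valve back, handle up and lying flat on the floor of the pocket whose label has the colour of its handle. Then close the lid fully and swing the hasp fully back up over the catch. Never lift the lid with the hasp still on, and leave the soap, mug, spanner and tape where they are.

Things in the scene. Friction and masses are not known exactly. Their poses are not given: they have to be found in the camera images.
- case: Grey spares case fixed to the counter, 170 (x, depth) x 310 (y, width) x 65 mm high, walls 5 mm. Origin: centre of its underside; x points from its front (the hasp side, towards the robot) to its hinge side, z up
- pockets (a point): Centre of the row of four pockets in the white insert in the case, at pocket-floor height (6 mm above the counter); axes as the case's. Each pocket is 80 (x) x 40 mm (y), 18 mm deep; centres at y = -111, -37, 37, 111 mm from here. The case's walls (41 mm above the insert's top) are 65 mm off in -x, 95 mm in +x, 150 mm in +-y. Labels lie on the insert behind the pockets
- lid (a joint): Angle of the case's red lid (170 x 310 x 12 mm, 0.3 kg), hinged along the far top rim: 0 closed flat on the rim (its top then 77 mm above the counter), 1.57 upright, leaning back at the stop, 1.85. The hinge is stiff (about 0.4 N m of friction), so the lid stays where it is left
- lid_bar (a point): Centre of the lid's round steel bar handle, 12 mm diameter, 80 mm long along the case's y (72 mm between its two posts), lying in the lid's plane 34 mm out from the lid's front edge, 28 mm clear of it; can be pinched from above at every lid angle (at 0 it points to the front, upright it is on top) and turns in the fingers. 50 mm to the -y side of the case's middle
- lid_hinge (a point): Point on the lid's hinge axis (which runs along the case's y) level with lid_bar; the bar moves round it at 204 mm, and at lid angle 0 sits 6 mm above it in height
- hasp (a joint): Angle of the hinged steel hasp on the case's front: 0 upright, its two straps either side of the brass catch on the lid's front edge; it swings outwards and down towards the robot to the stop at 0.9 rad. Light friction (0.06 N m); it stays where it is left
- hasp_bar (a point): Centre of the hasp's yellow round cross bar, 10 mm diameter, 64 mm long along the case's y, joining the free ends of the hasp's two straps (44 mm free between them). At 0 it is 105 mm above the counter, 28 mm above the lid's top and 9 mm in front of the case's front face; pinched from above it turns in the fingers
- hasp_hinge (a point): Point on the hasp's hinge axis (along the case's y) level with hasp_bar, 40 mm above the counter on the case's front; the bar moves round it at 65 mm
- valve_red: Loose spare ball valve, 0.12 kg, with a red handle. Brass body 62 (x) x 26 (y) x 24 mm high with flat nut ends; on top a red upright fin handle 36 (x) x 10 (y) mm, from 30 to 52 mm height, to be pinched across its 10 mm from above. Origin: centre of its underside, z up through the handle. The same either way round. May be absent (None)
- label_red: Fixed red label plate 28 (x) x 46 (y) x 3 mm on the insert's ledge, inside the case, 24 mm above the counter; origin: centre of its underside, axes parallel to the case's. Its pocket is in front of it: the pocket's centre is 67 mm from the label's origin along the label's -x, and the pocket floor 18 mm below it. Which pocket has which label changes
- valve_blue: Loose spare ball valve, 0.12 kg, with a blue handle. Brass body 62 (x) x 26 (y) x 24 mm high with flat nut ends; on top a blue upright fin handle 36 (x) x 10 (y) mm, from 30 to 52 mm height, to be pinched across its 10 mm from above. Origin: centre of its underside, z up through the handle. The same either way round. May be absent (None)
- label_blue: Fixed blue label plate 28 (x) x 46 (y) x 3 mm on the insert's ledge, inside the case, 24 mm above the counter; origin: centre of its underside, axes parallel to the case's. Its pocket is in front of it: the pocket's centre is 67 mm from the label's origin along the label's -x, and the pocket floor 18 mm below it. Which pocket has which label changes
- valve_green: Loose spare ball valve, 0.12 kg, with a green handle. Brass body 62 (x) x 26 (y) x 24 mm high with flat nut ends; on top a green upright fin handle 36 (x) x 10 (y) mm, from 30 to 52 mm height, to be pinched across its 10 mm from above. Origin: centre of its underside, z up through the handle. The same either way round. May be absent (None)
- label_green: Fixed green label plate 28 (x) x 46 (y) x 3 mm on the insert's ledge, inside the case, 24 mm above the counter; origin: centre of its underside, axes parallel to the case's. Its pocket is in front of it: the pocket's centre is 67 mm from the label's origin along the label's -x, and the pocket floor 18 mm below it. Which pocket has which label changes
- valve_yellow: Loose spare ball valve, 0.12 kg, with a yellow handle. Brass body 62 (x) x 26 (y) x 24 mm high with flat nut ends; on top a yellow upright fin handle 36 (x) x 10 (y) mm, from 30 to 52 mm height, to be pinched across its 10 mm from above. Origin: centre of its underside, z up through the handle. The same either way round. May be absent (None)
- label_yellow: Fixed yellow label plate 28 (x) x 46 (y) x 3 mm on the insert's ledge, inside the case, 24 mm above the counter; origin: centre of its underside, axes parallel to the case's. Its pocket is in front of it: the pocket's centre is 67 mm from the label's origin along the label's -x, and the pocket floor 18 mm below it. Which pocket has which label changes
- soap: Bystander: washing-up liquid bottle, closed, 60 mm diameter, 190 mm tall; origin: centre of its underside
- mug: Bystander: white mug, 80 mm diameter, 95 mm tall; origin: centre of its underside
- spanner: Bystander: spanner lying on the counter; origin: centre of its underside
- tape: Bystander: roll of sealing tape lying flat, 54 mm diameter, 18 mm high; origin: centre of its underside
Things that resemble listed ones, but are neither listed nor needed, are in the scene too. Leave any purple look-alike of the valve_yellow alone.

How it is judged:
By the outcome, as a careful person would: the job done as asked, in the order asked, and still so for the second after the job is handed in, with the robot touching nothing.
Of valve_red, valve_blue, valve_green, valve_yellow only 2 to 4 are there at a start; the rules pass over those that are not, and their reading is None.
At some moment in a run one of valve_red, valve_blue, valve_green, valve_yellow may be knocked a few centimetres aside while the robot is not near it.
Once in a run the grip may slacken for a moment while it holds something.
It also fails if it takes over 210 s, if anything falls off the work surface, if the arm or the gripper's body presses on something with over 40 N, if the wrist force passes 120 N, or if a joint passes its speed limit or range.

## Working session

There is one attempt and no reset: what is moved stays moved. The work goes in short steps, Python scripts to look and compute and a shell command to move; the robot and the scene stay as the last step left them, time stands still between calls to the robot, and variables do not carry over. Pictures are saved under pics/ and viewed, and the job is handed in when it is done.

```bash
ls; mkdir -p pics
cat > h.py <<'E'
import numpy as np,cv2
from rig import arm,camera,nets
from scipy.spatial.transform import Rotation as R
def T(c,s=None):
    M=np.eye(4)
    if 'T_tool_cam' in c:
        t=np.eye(4);t[:3,:3]=R.from_quat(s['tool_rot']).as_matrix();t[:3,3]=s['tcp_pos'];return t@np.array(c['T_tool_cam'])
    r=np.array(c['rotation'])
    M[:3,:3]=R.from_quat(r).as_matrix() if r.size==4 else r
    M[:3,3]=c['xyz'];return M
def cloud(c,M):
    z=c['z_map'];K=np.array(c['intrinsics']);v,u=np.mgrid[:480,:640]
    p=np.stack([(u-K[0,2])/K[0,0]*z,(v-K[1,2])/K[1,1]*z,z],-1)
    w=p@M[:3,:3].T+M[:3,3];w[z<=0]=np.nan;return w
def ray(c,M,at,h):
    K=np.array(c['intrinsics']);d=M[:3,:3]@np.array([(at[0]-K[0,2])/K[0,0],(at[1]-K[1,2])/K[1,1],1]);o=M[:3,3]
    return o+d*(h-o[2])/d[2]
E
python3 - <<'E'
from h import *
s=arm.sense();print(s)
for n in ['top','side','wrist']:
    s=arm.sense();c=camera(n);cv2.imwrite(f'pics/{n}0.png',c['frame']);M=T(c,s);print(n,M.round(3).tolist(),np.array(c['intrinsics']).tolist())
E
```

```text
pics
{'clock': 0.0, 'qpos': array([ 1.33851129,  0.50831292, -0.23749395,  1.50112999,  0.12573672,
        1.14892361, -0.15476658]), 'dq': array([-0.00090945, -0.0008568 ,  0.00038395, -0.00241613,  0.00065091,
       -0.00019549, -0.0003834 ]), 'joint_efforts': array([ 3.85412568e-04, -6.20596576e+01, -2.18656093e+00, -2.49653471e+01,
        1.27262576e-02,  1.18936718e-02,  9.72420003e-05]), 'tcp_pos': array([ 0.20685322, -0.58923866,  0.23044509]), 'tool_rot': array([ 9.85767901e-01,  1.68109640e-01, -1.92837140e-04, -8.70145289e-04]), 'ft_force': array([1.15261602, 0.68919707, 0.76291117]), 'moment': array([0.01217993, 0.01716006, 0.01058802]), 'grip_width': 0.9989950613031741}
top [[-0.018, -0.987, 0.158, 0.369], [-1.0, 0.015, -0.023, 0.022], [0.02, -0.159, -0.987, 1.197], [0.0, 0.0, 0.0, 1.0]] [[498.239624190102, 0.0, 320.51908418190106], [0.0, 498.239624190102, 241.44166143999362], [0.0, 0.0, 1.0]]
side [[0.947, -0.233, 0.223, 0.32], [-0.322, -0.703, 0.633, -0.678], [0.009, -0.671, -0.741, 0.865], [0.0, 0.0, 0.0, 1.0]] [[445.531248889274, 0.0, 315.9338866691213], [0.0, 445.531248889274, 235.03645470484176], [0.0, 0.0, 1.0]]
wrist [[0.332, -0.899, -0.285, 0.28], [-0.943, -0.317, -0.099, -0.564], [-0.002, 0.302, -0.953, 0.373], [0.0, 0.0, 0.0, 1.0]] [[413.2825525820994, 0.0, 329.1538709408103], [0.0, 413.2825525820994, 241.1630193073295], [0.0, 0.0, 1.0]]
```

View pics/top0.png

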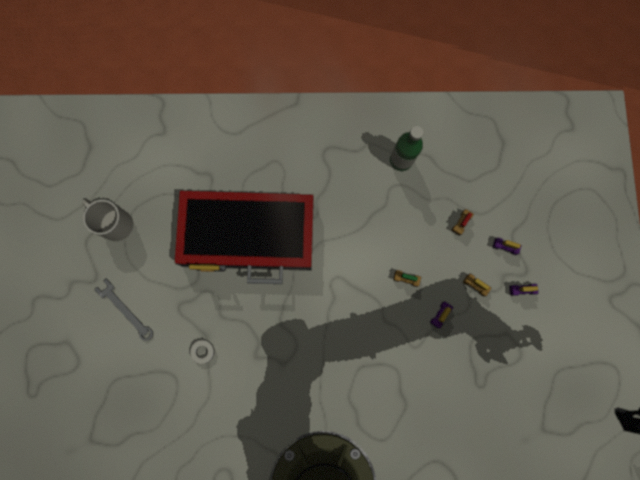

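View pics/side0.png

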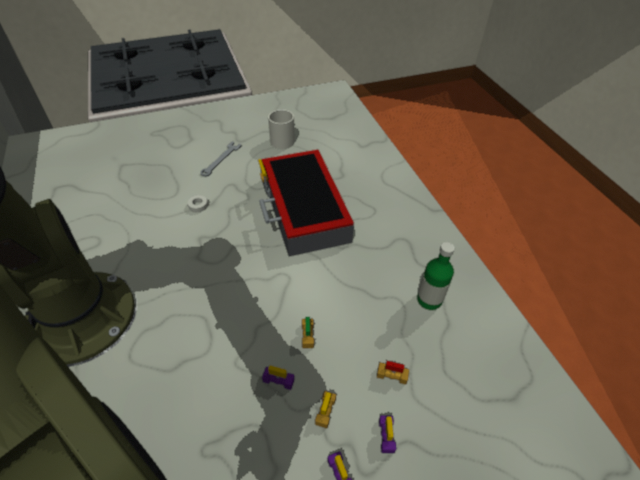

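Run:
```python
from h import *
c=camera('top');M=T(c);w=cloud(c,M);hsv=cv2.cvtColor(c['frame'],cv2.COLOR_BGR2HSV)
cv2.imwrite('pics/crop1.png',cv2.resize(c['frame'][195:335,375:555],None,fx=4,fy=4,interpolation=cv2.INTER_CUBIC))
cv2.imwrite('pics/crop2.png',cv2.resize(c['frame'][180:300,165:325],None,fx=5,fy=5,interpolation=cv2.INTER_CUBIC))
for q in ['valve_red','valve_green','valve_yellow','valve_blue','soap','mug','spanner','tape','case','lid','hasp']:
    for d in nets.cut_out('top',q)[:4]:
        m=d['pixels'];p=w[m];p=p[~np.isnan(p[:,0])];print(q,round(d['conf'],2),np.array(d['rect']).round().tolist(),np.median(p,0).round(3),p.max(0).round(3),p.min(0).round(3))
for q,h in [('lid_bar',.071),('hasp_bar',.105),('hasp_hinge',.04),('lid_hinge',.065),('case',0)]:
    for d in nets.tip_of('top',q)[:2]: print(q,round(d['conf'],2),np.round(d['at'],1),ray(c,M,d['at'],h).round(3))
# lid top plane rect
m=(abs(w[...,2]-.077)<.006)&(w[...,1]>0.0)&(w[...,1]<.5)&(w[...,0]>.3)
m=cv2.morphologyEx(m.astype(np.uint8),cv2.MORPH_OPEN,np.ones((9,9)))>0
p=w[m];r=cv2.minAreaRect(p[:,:2].astype(np.float32)*1000);print(r,p[:,2].mean())
```

```text
valve_red 0.59 [452.0, 211.0, 472.0, 234.0] [ 0.597 -0.346  0.023] [ 0.63  -0.325  0.055] [ 0.57  -0.375 -0.002]
valve_green 0.85 [393.0, 270.0, 421.0, 285.0] [ 0.464 -0.203  0.024] [ 0.485 -0.177  0.056] [ 0.447 -0.24  -0.003]
valve_yellow 0.85 [510.0, 284.0, 539.0, 294.0] [ 0.434 -0.479  0.022] [ 0.449 -0.456  0.057] [ 0.422 -0.516  0.   ]
valve_yellow 0.72 [428.0, 301.0, 452.0, 329.0] [ 0.378 -0.283  0.023] [ 0.411 -0.261  0.056] [ 0.348 -0.309 -0.003]
valve_yellow 0.66 [468.0, 275.0, 492.0, 296.0] [ 0.448 -0.371  0.023] [ 0.475 -0.345  0.056] [ 0.421 -0.408 -0.004]
valve_yellow 0.15 [189.0, 267.0, 224.0, 272.0] [0.49  0.251 0.107] [0.496 0.284 0.112] [0.485 0.221 0.037]
valve_blue 0.36 [96.0, 279.0, 150.0, 340.0] [0.408 0.463 0.006] [0.475 0.528 0.013] [ 0.34   0.393 -0.006]
soap 0.63 [390.0, 128.0, 420.0, 174.0] [ 0.751 -0.202  0.121] [ 0.841 -0.18   0.194] [ 0.733 -0.265 -0.006]
mug 0.65 [83.0, 198.0, 132.0, 238.0] [0.612 0.498 0.051] [0.656 0.539 0.1  ] [ 0.568  0.446 -0.002]
mug 0.3 [174.0, 192.0, 312.0, 285.0] [0.573 0.167 0.077] [0.683 0.347 0.112] [ 0.455  0.011 -0.005]
sp
[... 322 characters left out ...]
187.0, 314.0, 286.0] [0.577 0.165 0.077] [0.695 0.349 0.104] [ 0.455  0.011 -0.007]
hasp 0.7 [389.0, 126.0, 423.0, 175.0] [ 0.751 -0.202  0.12 ] [ 0.822 -0.18   0.194] [ 0.733 -0.265 -0.004]
hasp 0.48 [188.0, 268.0, 224.0, 273.0] [0.49  0.251 0.107] [0.496 0.297 0.112] [ 0.485  0.221 -0.001]
lid_bar 0.95 [262.2 281.4] [0.46  0.129 0.071]
hasp_bar 0.46 [201.2 267.6] [0.49  0.259 0.105]
hasp_hinge 0.63 [210.4 269.6] [0.492 0.252 0.04 ]
hasp_hinge 0.27 [125.9 308.5] [0.406 0.442 0.04 ]
lid_hinge 0.95 [267.5 194.1] [0.664 0.117 0.065]
case 0.77 [251.5 231.2] [0.588 0.162 0.   ]
((582.6864013671875, 169.68917846679688), (307.8758850097656, 169.3197479248047), 87.7370376586914) 0.07737555205255145
```

View pics/crop1.png

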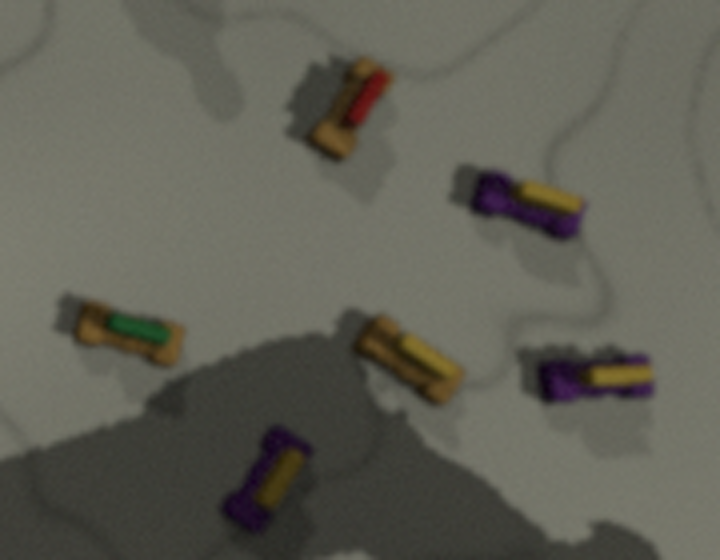

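View pics/crop2.png

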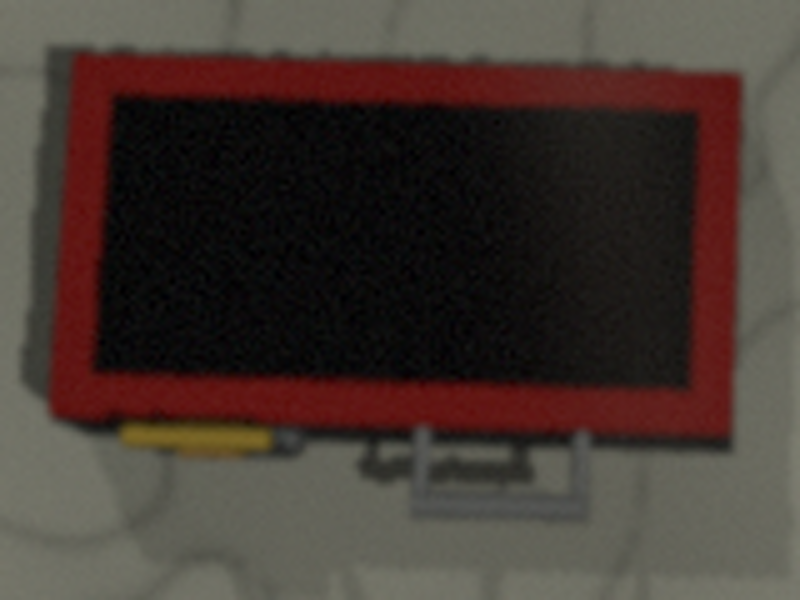

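```bash
cat >> h.py <<'E'
def rel(wps,s=None):
    """wps: list of (x,y,z,yaw_deg of tool y axis in world, tool down)"""
    s=s or arm.sense();R0=R.from_quat(s['tool_rot']);p0=np.array(s['tcp_pos'])
    print('at',p0.round(4),'tooly yaw',np.degrees(np.arctan2(*R0.as_matrix()[1::-1,1])).round(2),'tilt',np.degrees(np.arccos(-R0.as_matrix()[2,2])).round(2),'w',round(s['grip_width'],3),'t',round(s['clock'],1),'F',np.round(s['ft_force'],1),'q',np.round(s['qpos'],2))
    for x,y,z,a in wps:
        best=None
        for k in (0,180):
            t=np.radians(a+k);Y=np.array([np.cos(t),np.sin(t),0]);Z=np.array([0,0,-1.]);X=np.cross(Y,Z)
            rv=(R0.inv()*R.from_matrix(np.stack([X,Y,Z],1))).as_rotvec(degrees=True)
            if best is None or np.linalg.norm(rv)<np.linalg.norm(best): best=rv
        d=R0.inv().apply(np.array([x,y,z])-p0)
        print(f'x {d[0]:.4f} y {d[1]:.4f} z {d[2]:.4f} | '+' '.join(f'{v:.1f}' for v in best))
E
python3 - <<'E'
from h import *
rel([(.5,-.2,.28,-2.3),(.42,.2,.28,-2.3)])
E
```

```text
at [ 0.2071 -0.5897  0.2313] tooly yaw -70.65 tilt 0.0 w 0.999 t 1.0 F [ 0.5  0.2 -0.7] q [ 1.34  0.51 -0.24  1.5   0.13  1.15 -0.15]
x 0.4055 y -0.2706 z -0.0487 | -0.0 -0.0 -68.3
x 0.4626 y -0.6745 z -0.0487 | -0.0 -0.0 -68.3
```

```bash
python3 -m crank '[{"hand":0.4,"x":0.405,"y":-0.27,"z":-0.049,"az":-68.3},{"hand":0.4,"x":0.405,"y":-0.27,"z":-0.049,"az":-68.3},{"hand":0.4,"x":0.405,"y":-0.27,"z":-0.049,"az":-68.3},{"hand":0.4,"x":0.405,"y":-0.27,"z":-0.049,"az":-68.3},{"hand":0.4,"x":0.405,"y":-0.27,"z":-0.049,"az":-68.3},{"hand":0.4,"x":0.405,"y":-0.27,"z":-0.049,"az":-68.3},{"hand":0.4,"x":0.405,"y":-0.27,"z":-0.049,"az":-68.3},{"hand":0.4,"x":0.405,"y":-0.27,"z":-0.049,"az":-68.3},{"hand":0.4,"x":0.405,"y":-0.27,"z":-0.049,"az":-68.3},{"hand":0.4,"x":0.46,"y":-0.68,"z":-0.049,"az":-68.3},{"hand":0.4,"x":0.46,"y":-0.68,"z":-0.049,"az":-68.3},{"hand":0.4,"x":0.46,"y":-0.68,"z":-0.049,"az":-68.3},{"hand":0.4,"x":0.46,"y":-0.68,"z":-0.049,"az":-68.3},{"hand":0.4,"x":0.46,"y":-0.68,"z":-0.049,"az":-68.3},{"hand":0.4,"x":0.46,"y":-0.68,"z":-0.049,"az":-68.3},{"hand":0.4,"x":0.46,"y":-0.68,"z":-0.049,"az":-68.3},{"hand":0.4,"x":0.46,"y":-0.68,"z":-0.049,"az":-68.3},{"hand":0.4,"x":0.46,"y":-0.68,"z":-0.049,"az":-68.3},{"hand":0.4,"x":0.46,"y":-0.68,"z":-0.049,"az":-68.3},{"hand":0.4,"x":0.46,"y":-0.68,"z":-0.049,"az":-68.3}]' 40
python3 - <<'E'
from h import *
rel([])
s=arm.sense();c=camera('wrist');cv2.imwrite('pics/w1.png',c['frame']);M=T(c,s);w=cloud(c,M)
for q,h in [('lid_bar',.071),('hasp_bar',.105),('lid_hinge',.065)]:
    for d in nets.tip_of('wrist',q)[:2]: print(q,round(d['conf'],2),np.round(d['at'],1),ray(c,M,d['at'],h).round(4))
hsv=cv2.cvtColor(c['frame'],cv2.COLOR_BGR2HSV)
m=(hsv[...,0]>18)&(hsv[...,0]<35)&(hsv[...,1]>120)&(abs(w[...,2]-.107)<.01)
p=w[m];print(len(p),np.median(p,0),cv2.minAreaRect(p[:,:2].astype(np.float32)*1000))
m=(abs(w[...,2]-.077)<.005);m=cv2.morphologyEx(m.astype(np.uint8),cv2.MORPH_OPEN,np.ones((15,15)))>0
p=w[m];print(cv2.minAreaRect(p[:,:2].astype(np.float32)*1000))
E
```

```text
at [ 0.2071 -0.5897  0.2313] tooly yaw -70.65 tilt 0.0 w 0.999 t 1.0 F [ 0.5  0.2 -0.7] q [ 1.34  0.51 -0.24  1.5   0.13  1.15 -0.15]
0 [nan nan nan] ((0.0, 0.0), (0.0, 0.0), 0.0)
((0.0, 0.0), (0.0, 0.0), 0.0)schema error: expected keys hand, x, y, z, ax, ay, az
  return _methods._mean(a, axis=axis, dtype=dtype,
  ret = um.true_divide(
```

View pics/w1.png

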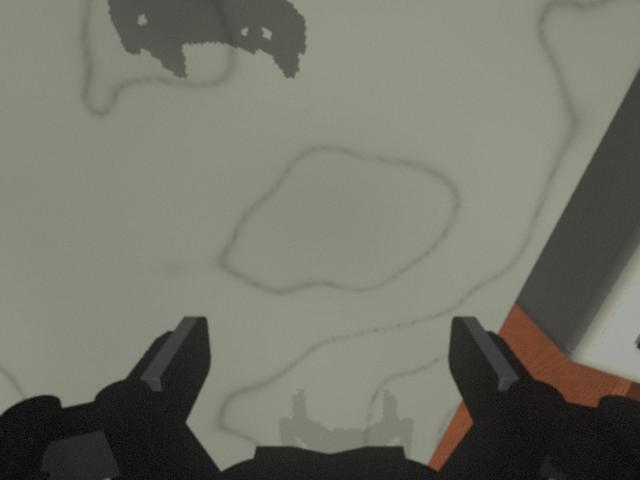

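```bash
cat > l.py <<'E'
from h import *
import sys
def look(tag):
    s=arm.sense();c=camera('wrist');cv2.imwrite(f'pics/{tag}.png',c['frame']);return s,c,T(c,s),cloud(c,T(c,s))
E
python3 -m crank '[{"hand":0.4,"x":0.405,"y":-0.27,"z":-0.049,"ax":0,"ay":0,"az":-68.3},{"hand":0.4,"x":0.405,"y":-0.27,"z":-0.049,"ax":0,"ay":0,"az":-68.3},{"hand":0.4,"x":0.405,"y":-0.27,"z":-0.049,"ax":0,"ay":0,"az":-68.3},{"hand":0.4,"x":0.405,"y":-0.27,"z":-0.049,"ax":0,"ay":0,"az":-68.3},{"hand":0.4,"x":0.405,"y":-0.27,"z":-0.049,"ax":0,"ay":0,"az":-68.3},{"hand":0.4,"x":0.405,"y":-0.27,"z":-0.049,"ax":0,"ay":0,"az":-68.3},{"hand":0.4,"x":0.405,"y":-0.27,"z":-0.049,"ax":0,"ay":0,"az":-68.3},{"hand":0.4,"x":0.405,"y":-0.27,"z":-0.049,"ax":0,"ay":0,"az":-68.3},{"hand":0.4,"x":0.405,"y":-0.27,"z":-0.049,"ax":0,"ay":0,"az":-68.3}]' 40
python3 - <<'E'
from l import *
look('w1')
rel([(.42,.2,.28,-2.3)])
E
```

```text
clock: 2.33
tcp_pos: [0.5024, -0.1958, 0.2811]
tool_rot: [0.719, 0.695, 0.002, 0.0]
ft_force: [-0.4, 0.0, -0.1]
grip_width: 0.299
at [ 0.5008 -0.1987  0.2806] tooly yaw -2.1 tilt 0.05 w 0.299 t 2.4 F [ 0.2 -0.7  0.5] q [ 0.78  0.38 -0.65  1.64  0.24  1.2   0.04]
x 0.3955 y -0.0953 z 0.0006 | 0.0 -0.0 0.2
```

View pics/w1.png

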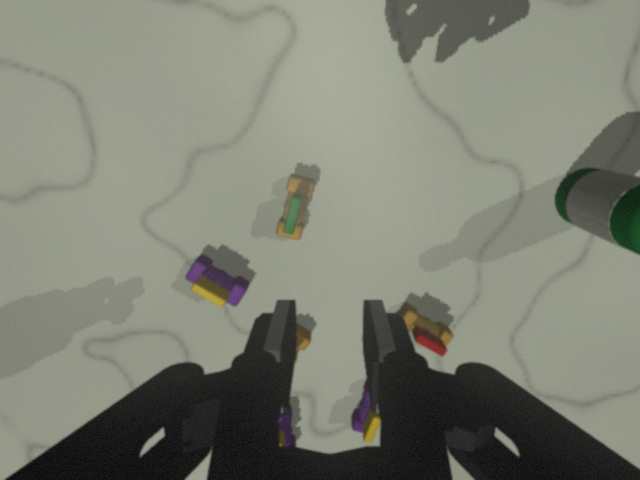

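```bash
python3 -m crank '[{"hand":0.4,"x":0.395,"y":-0.095,"z":0,"ax":0,"ay":0,"az":0},{"hand":0.4,"x":0.395,"y":-0.095,"z":0,"ax":0,"ay":0,"az":0},{"hand":0.4,"x":0.395,"y":-0.095,"z":0,"ax":0,"ay":0,"az":0},{"hand":0.4,"x":0.395,"y":-0.095,"z":0,"ax":0,"ay":0,"az":0},{"hand":0.4,"x":0.395,"y":-0.095,"z":0,"ax":0,"ay":0,"az":0},{"hand":0.4,"x":0.395,"y":-0.095,"z":0,"ax":0,"ay":0,"az":0},{"hand":0.4,"x":0.395,"y":-0.095,"z":0,"ax":0,"ay":0,"az":0},{"hand":0.4,"x":0.395,"y":-0.095,"z":0,"ax":0,"ay":0,"az":0}]'
cat > hb.py <<'E'
from l import *
s,c,M,w=look(sys.argv[1])
for q,h in [('lid_bar',.071),('hasp_bar',.105),('lid_hinge',.065)]:
    for d in nets.tip_of('wrist',q)[:2]: print(q,round(d['conf'],2),np.round(d['at'],1),ray(c,M,d['at'],h).round(4))
hsv=cv2.cvtColor(c['frame'],cv2.COLOR_BGR2HSV)
m=(hsv[...,0]>18)&(hsv[...,0]<35)&(hsv[...,1]>120)&(abs(w[...,2]-.107)<.01)
p=w[m];print(len(p),np.median(p,0),cv2.minAreaRect(p[:,:2].astype(np.float32)*1000))
m=(abs(w[...,2]-.077)<.005);m=cv2.morphologyEx(m.astype(np.uint8),cv2.MORPH_OPEN,np.ones((15,15)))>0
p=w[m];print(cv2.minAreaRect(p[:,:2].astype(np.float32)*1000))
rel([(.489,.251,.18,-2.3),(.489,.251,.086,-2.3)])
E
python3 hb.py w2
```

```text
clock: 3.38
tcp_pos: [0.4205, 0.199, 0.2804]
tool_rot: [0.72, 0.693, 0.0, -0.0]
ft_force: [-0.2, -0.3, 0.7]
grip_width: 0.299
hasp_bar 0.64 [422.6 137.9] [0.4926 0.254  0.105 ]
lid_hinge 0.68 [596.8 284.5] [0.669  0.1111 0.065 ]
1173 [0.49067679 0.25491102 0.1087053 ] ((491.3463134765625, 252.80433654785156), (64.15843200683594, 9.713790893554688), 87.40267181396484)
((583.7042236328125, 169.17117309570312), (309.7067565917969, 170.41445922851562), 87.6007080078125)
at [0.4217 0.1957 0.2801] tooly yaw -2.54 tilt 0.07 w 0.298 t 3.6 F [0.  0.4 0.1] q [ 0.13  0.28 -0.81  1.81  0.22  1.15 -0.79]
x 0.0583 y 0.0648 z 0.1000 | -0.0 0.1 -0.2
x 0.0584 y 0.0648 z 0.1940 | -0.0 0.1 -0.2
```

View pics/w2.png

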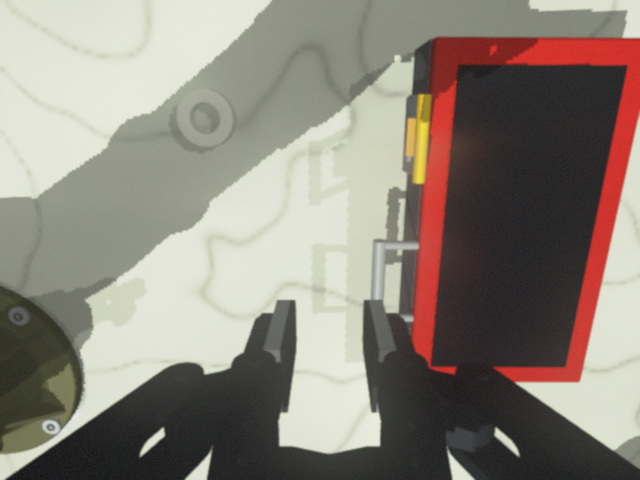

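```bash
python3 -m crank '[{"hand":0.4,"x":0.059,"y":0.067,"z":0.05,"ax":0,"ay":0,"az":0},{"hand":0.4,"x":0.059,"y":0.067,"z":0.1,"ax":0,"ay":0,"az":0},{"hand":0.4,"x":0.059,"y":0.067,"z":0.12,"ax":0,"ay":0,"az":0},{"hand":0.4,"x":0.059,"y":0.067,"z":0.12,"ax":0,"ay":0,"az":0},{"hand":0.4,"x":0.059,"y":0.067,"z":0.12,"ax":0,"ay":0,"az":0}]'
python3 - <<'E'
from h import *
for i in range(3): camera('wrist'); print(arm.sense()['tcp_pos'].round(4))
rel([(.491,.253,.086,-2.5)])
E
```

```text
clock: 4.2
tcp_pos: [0.4909, 0.2534, 0.1616]
tool_rot: [0.722, 0.692, 0.0, 0.0]
ft_force: [0.3, 0.5, 1.2]
grip_width: 0.3
[0.4911 0.2537 0.1621]
[0.4911 0.2538 0.1622]
[0.4911 0.2539 0.1622]
at [0.4911 0.2539 0.1622] tooly yaw -2.4 tilt 0.17 w 0.298 t 4.3 F [ 0.2 -0.8 -0.4] q [-0.05  0.53 -0.73  1.79  0.42  0.98 -0.99]
x -0.0010 y -0.0003 z 0.0762 | 0.2 -0.1 0.1
```

```bash
python3 -m crank '[{"hand":0.4,"x":0,"y":0,"z":0.03,"ax":0,"ay":0,"az":0},{"hand":0.4,"x":0,"y":0,"z":0.055,"ax":0,"ay":0,"az":0},{"hand":0.4,"x":0,"y":0,"z":0.075,"ax":0,"ay":0,"az":0},{"hand":0.4,"x":0,"y":0,"z":0.075,"ax":0,"ay":0,"az":0},{"hand":1,"x":0,"y":0,"z":0.075,"ax":0,"ay":0,"az":0},{"hand":1,"x":0,"y":0,"z":0.075,"ax":0,"ay":0,"az":0},{"hand":1,"x":0,"y":0,"z":0.075,"ax":0,"ay":0,"az":0},{"hand":1,"x":0,"y":0,"z":0.075,"ax":0,"ay":0,"az":0}]' 30
python3 - <<'E'
from h import *
h=np.array([.4898,.2533-.0]);th=np.array([.1,.25,.4,.55,.7,.8,.9])
s=arm.sense();p=s['tcp_pos']
u=np.array([np.cos(np.radians(-2.4)),np.sin(np.radians(-2.4))])
rel([(*(p[:2]-u*.065*np.sin(t)),p[2]-.065*(1-np.cos(t)),-2.4) for t in th])
E
```

```text
clock: 5.35
tcp_pos: [0.491, 0.2544, 0.0866]
tool_rot: [0.722, 0.692, 0.001, 0.0]
ft_force: [-1.6, -0.2, 6.6]
grip_width: 0.102
at [0.491  0.2544 0.0866] tooly yaw -2.36 tilt 0.12 w 0.102 t 5.3 F [-1.6 -0.2  6.6] q [-0.1   0.62 -0.66  1.88  0.52  0.82 -1.08]
x 0.0000 y -0.0065 z 0.0003 | 0.1 -0.0 0.0
x 0.0000 y -0.0161 z 0.0020 | 0.1 -0.0 0.0
x 0.0000 y -0.0253 z 0.0051 | 0.1 -0.0 0.0
x 0.0000 y -0.0340 z 0.0095 | 0.1 -0.0 0.0
x 0.0000 y -0.0419 z 0.0152 | 0.1 -0.0 0.0
x 0.0000 y -0.0467 z 0.0196 | 0.1 -0.0 0.0
x 0.0000 y -0.0510 z 0.0245 | 0.1 -0.0 0.0
```

```bash
python3 -m crank '[{"hand":1,"x":0,"y":-0.0065,"z":0,"ax":0,"ay":0,"az":0},{"hand":1,"x":0,"y":-0.016,"z":0.002,"ax":0,"ay":0,"az":0},{"hand":1,"x":0,"y":-0.025,"z":0.005,"ax":0,"ay":0,"az":0},{"hand":1,"x":0,"y":-0.034,"z":0.0095,"ax":0,"ay":0,"az":0},{"hand":1,"x":0,"y":-0.042,"z":0.015,"ax":0,"ay":0,"az":0},{"hand":1,"x":0,"y":-0.047,"z":0.0195,"ax":0,"ay":0,"az":0},{"hand":1,"x":0,"y":-0.051,"z":0.0245,"ax":0,"ay":0,"az":0},{"hand":1,"x":0,"y":-0.052,"z":0.026,"ax":0,"ay":0,"az":0},{"hand":1,"x":0,"y":-0.052,"z":0.026,"ax":0,"ay":0,"az":0}]'
python3 - <<'E'
from h import *
rel([])
c=camera('side');cv2.imwrite('pics/s1.png',cv2.resize(c['frame'][120:300,180:400],None,fx=3,fy=3))
E
```

```text
clock: 6.48
tcp_pos: [0.4418, 0.2568, 0.0625]
tool_rot: [0.722, 0.692, 0.003, 0.002]
ft_force: [4.6, -6.0, 34.6]
grip_width: 0.101
at [0.4418 0.2568 0.0625] tooly yaw -2.43 tilt 0.46 w 0.101 t 6.5 F [ 4.6 -6.  34.6] q [-0.16  0.6  -0.63  2.01  0.56  0.7  -1.19]
```

View pics/s1.png

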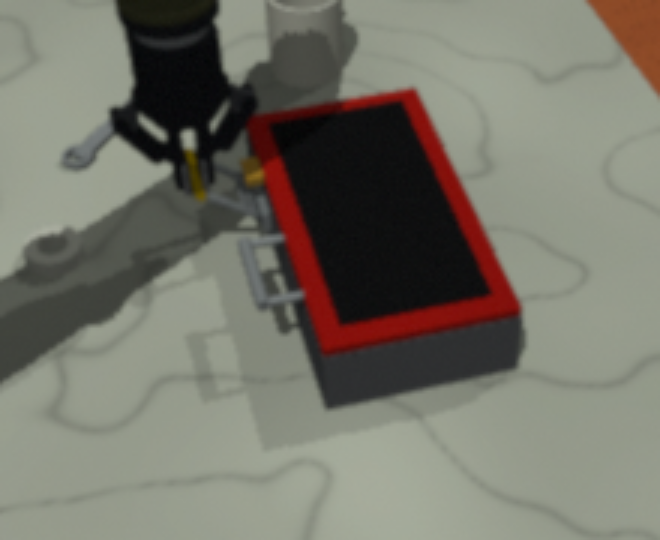

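```bash
python3 -m crank '[{"hand":1,"x":0,"y":-0.0,"z":-0.003,"ax":0,"ay":0,"az":0},{"hand":0.4,"x":0,"y":0,"z":-0.003,"ax":0,"ay":0,"az":0},{"hand":0.4,"x":0,"y":0,"z":-0.003,"ax":0,"ay":0,"az":0},{"hand":0.4,"x":0,"y":0,"z":-0.003,"ax":0,"ay":0,"az":0},{"hand":0.4,"x":0,"y":0,"z":-0.05,"ax":0,"ay":0,"az":0},{"hand":0.4,"x":0,"y":0,"z":-0.1,"ax":0,"ay":0,"az":0},{"hand":0.4,"x":0,"y":0,"z":-0.14,"ax":0,"ay":0,"az":0},{"hand":0.4,"x":-0.06,"y":0.02,"z":-0.14,"ax":0,"ay":0,"az":0},{"hand":0.4,"x":-0.06,"y":0.02,"z":-0.14,"ax":0,"ay":0,"az":0},{"hand":0.4,"x":-0.06,"y":0.02,"z":-0.14,"ax":0,"ay":0,"az":0}]'
cat > lb.py <<'E'
from l import *
s,c,M,w=look(sys.argv[1])
for q,h in [('lid_bar',.071)]:
    for d in nets.tip_of('wrist',q)[:2]: print(q,round(d['conf'],2),np.round(d['at'],1),ray(c,M,d['at'],h).round(4))
v=w[(abs(w[...,2]-.075)<.005)&(w[...,0]<.487)&(w[...,1]<.2)]
print(len(v),v.max(0).round(4),v.min(0).round(4),np.median(v,0))
hsv=cv2.cvtColor(c['frame'],cv2.COLOR_BGR2HSV)
m=(hsv[...,0]>18)&(hsv[...,0]<35)&(hsv[...,1]>120)&(w[...,2]>.03)
p=w[m];print('hasp',len(p),np.median(p,0))
rel([(.4627,.1243,.052,-2.5)])
E
python3 lb.py w3
```

```text
clock: 7.78
tcp_pos: [0.4555, 0.1951, 0.1989]
tool_rot: [0.722, 0.692, -0.0, -0.0]
ft_force: [0.1, -0.5, -1.2]
grip_width: 0.299
lid_bar 0.67 [343.5 323.2] [0.4631 0.1235 0.071 ]
2084 [0.4869 0.1645 0.0784] [0.4554 0.0832 0.07  ] [0.46405337 0.12996949 0.07507428]
hasp 1664 [0.44787499 0.26280877 0.08139915]
at [0.4552 0.1965 0.199 ] tooly yaw -2.25 tilt 0.06 w 0.303 t 7.9 F [ 0.1 -0.2 -0.1] q [ 0.09  0.41 -0.78  1.88  0.35  0.99 -0.88]
x -0.0719 y 0.0105 z 0.1470 | -0.1 -0.0 0.3
```

View pics/w3.png

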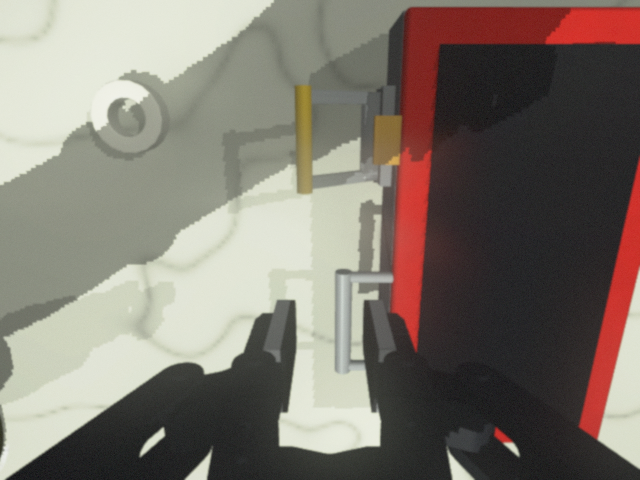

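```bash
python3 -m crank '[{"hand":0.4,"x":-0.072,"y":0.009,"z":0.05,"ax":0,"ay":0,"az":0},{"hand":0.4,"x":-0.072,"y":0.009,"z":0.08,"ax":0,"ay":0,"az":0},{"hand":0.4,"x":-0.072,"y":0.009,"z":0.08,"ax":0,"ay":0,"az":0},{"hand":0.4,"x":-0.072,"y":0.009,"z":0.08,"ax":0,"ay":0,"az":0},{"hand":0.4,"x":-0.072,"y":0.009,"z":0.08,"ax":0,"ay":0,"az":0}]'
python3 - <<'E'
from l import *
s,c,M,w=look('w4')
hsv=cv2.cvtColor(c['frame'],cv2.COLOR_BGR2HSV)
m=(hsv[...,0]>18)&(hsv[...,0]<35)&(hsv[...,1]>120)&(w[...,2]>.03)&(w[...,0]<.47)
p=w[m];print('hasp',len(p),np.median(p,0),p.max(0),p.min(0))
rel([(.463,.1243,.052,-2.5)])
E
```

```text
clock: 8.5
tcp_pos: [0.4627, 0.1253, 0.1208]
tool_rot: [0.721, 0.693, 0.002, 0.0]
ft_force: [-0.2, 0.1, -0.1]
grip_width: 0.303
hasp 1432 [0.44184628 0.23357777 0.08406052] [0.44640991 0.24437278 0.08702831] [0.43645275 0.22273187 0.07979183]
at [0.4626 0.1249 0.1207] tooly yaw -2.23 tilt 0.16 w 0.296 t 8.6 F [ 0.1 -0.5 -0.2] q [ 0.18  0.49 -0.72  2.03  0.45  0.79 -0.84]
x -0.0007 y 0.0002 z 0.0687 | 0.1 -0.1 0.3
```

View pics/w4.png

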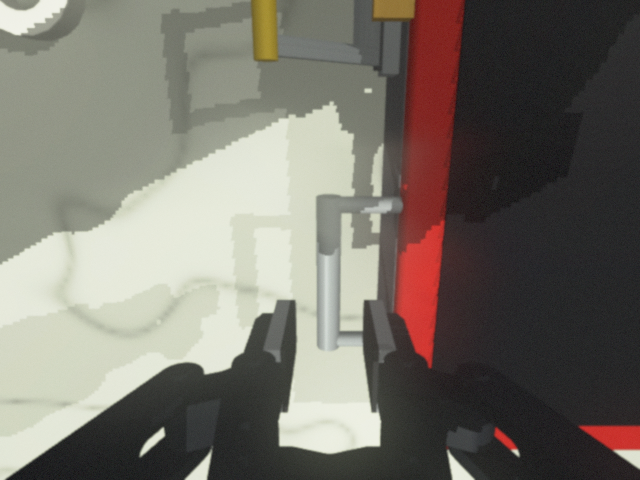

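```bash
python3 -m crank '[{"hand":0.4,"x":0,"y":0,"z":0.03,"ax":0,"ay":0,"az":0},{"hand":0.4,"x":0,"y":0,"z":0.055,"ax":0,"ay":0,"az":0},{"hand":0.4,"x":0,"y":0,"z":0.068,"ax":0,"ay":0,"az":0},{"hand":0.4,"x":0,"y":0,"z":0.068,"ax":0,"ay":0,"az":0},{"hand":1,"x":0,"y":0,"z":0.068,"ax":0,"ay":0,"az":0},{"hand":1,"x":0,"y":0,"z":0.068,"ax":0,"ay":0,"az":0},{"hand":1,"x":0,"y":0,"z":0.068,"ax":0,"ay":0,"az":0},{"hand":1,"x":0,"y":0,"z":0.068,"ax":0,"ay":0,"az":0}]' 50
python3 - <<'E'
from h import *
rel([])
for t in np.arange(.1,1.75,.1):
    r=.204;f=.0294
    print(round(t,2),'y %.4f z %.4f'%(r*(np.cos(f)-np.cos(t+f)),-r*(np.sin(t+f)-np.sin(f))))
E
```

```text
clock: 9.55
tcp_pos: [0.4623, 0.1236, 0.0521]
tool_rot: [0.721, 0.693, 0.001, 0.0]
ft_force: [-2.1, 2.1, 7.1]
grip_width: 0.12
at [0.4623 0.1236 0.0521] tooly yaw -2.34 tilt 0.09 w 0.12 t 9.6 F [-2.1  2.1  7.1] q [ 0.1   0.58 -0.62  2.1   0.57  0.63 -0.95]
0.1 y 0.0016 z -0.0203
0.2 y 0.0053 z -0.0404
0.3 y 0.0109 z -0.0600
0.4 y 0.0184 z -0.0789
0.5 y 0.0278 z -0.0970
0.6 y 0.0390 z -0.1141
0.7 y 0.0518 z -0.1300
0.8 y 0.0661 z -0.1445
0.9 y 0.0819 z -0.1575
1.0 y 0.0988 z -0.1688
1.1 y 0.1168 z -0.1785
1.2 y 0.1356 z -0.1862
1.3 y 0.1551 z -0.1921
1.4 y 0.1752 z -0.1960
1.5 y 0.1955 z -0.1978
1.6 y 0.2159 z -0.1977
1.7 y 0.2361 z -0.1954
```

```bash
python3 -m crank '[{"hand":1,"x":0,"y":0.0016,"z":-0.0203,"ax":0,"ay":0,"az":0},{"hand":1,"x":0,"y":0.0053,"z":-0.0404,"ax":0,"ay":0,"az":0},{"hand":1,"x":0,"y":0.0109,"z":-0.06,"ax":0,"ay":0,"az":0},{"hand":1,"x":0,"y":0.0184,"z":-0.0789,"ax":0,"ay":0,"az":0},{"hand":1,"x":0,"y":0.0278,"z":-0.097,"ax":0,"ay":0,"az":0},{"hand":1,"x":0,"y":0.039,"z":-0.1141,"ax":0,"ay":0,"az":0},{"hand":1,"x":0,"y":0.0518,"z":-0.13,"ax":0,"ay":0,"az":0},{"hand":1,"x":0,"y":0.0661,"z":-0.1445,"ax":0,"ay":0,"az":0},{"hand":1,"x":0,"y":0.0819,"z":-0.1575,"ax":0,"ay":0,"az":0},{"hand":1,"x":0,"y":0.0988,"z":-0.1688,"ax":0,"ay":0,"az":0},{"hand":1,"x":0,"y":0.1168,"z":-0.1785,"ax":0,"ay":0,"az":0},{"hand":1,"x":0,"y":0.1356,"z":-0.1862,"ax":0,"ay":0,"az":0},{"hand":1,"x":0,"y":0.1551,"z":-0.1921,"ax":0,"ay":0,"az":0},{"hand":1,"x":0,"y":0.1752,"z":-0.196,"ax":0,"ay":0,"az":0},{"hand":1,"x":0,"y":0.1955,"z":-0.1978,"ax":0,"ay":0,"az":0},{"hand":1,"x":0,"y":0.2159,"z":-0.1977,"ax":0,"ay":0,"az":0},{"hand":1,"x":0,"y":0.23,"z":-0.196,"ax":0,"ay":0,"az":0},{"hand":1,"x":0,"y":0.23,"z":-0.196,"ax":0,"ay":0,"az":0},{"hand":1,"x":0,"y":0.23,"z":-0.196,"ax":0,"ay":0,"az":0}]'
python3 - <<'E'
from h import *
rel([])
for n in ('side','top'):
    c=camera(n);cv2.imwrite(f'pics/{n}2.png',c['frame'])
E
```

```text
clock: 11.92
tcp_pos: [0.693, 0.1137, 0.2486]
tool_rot: [0.722, 0.692, 0.002, 0.001]
ft_force: [2.4, 0.7, 5.5]
grip_width: 0.117
at [0.693  0.1137 0.2486] tooly yaw -2.39 tilt 0.2 w 0.117 t 11.9 F [2.4 0.7 5.5] q [ 0.15  0.69 -0.71  1.23  0.44  1.37 -0.57]
```

View pics/side2.png

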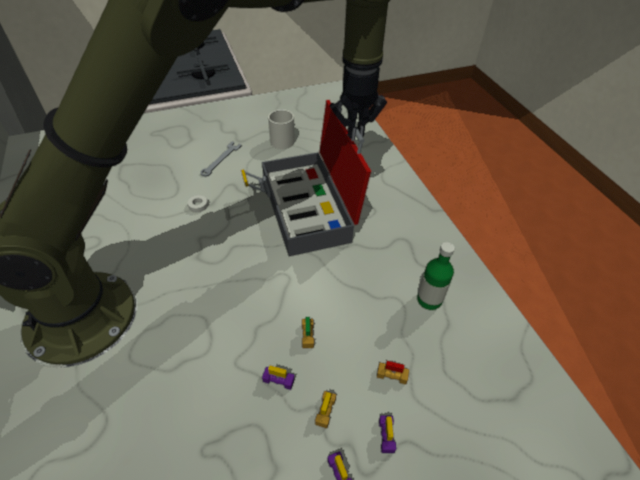

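View pics/top2.png

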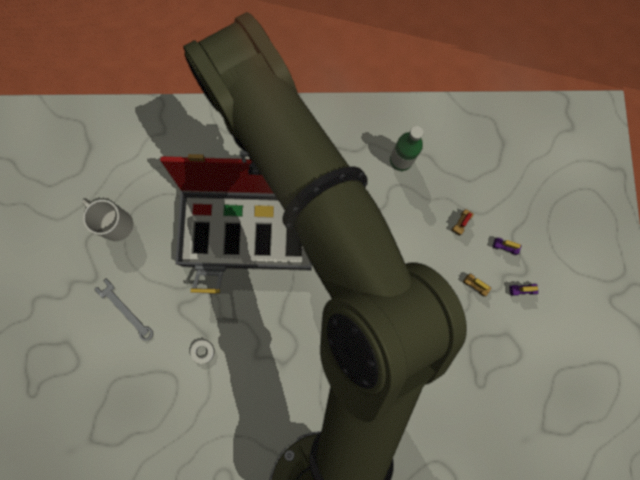

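```bash
python3 -m crank '[{"hand":0.4,"x":0,"y":0,"z":0,"ax":0,"ay":0,"az":0},{"hand":0.4,"x":0,"y":0,"z":0,"ax":0,"ay":0,"az":0},{"hand":0.4,"x":0,"y":0,"z":0,"ax":0,"ay":0,"az":0},{"hand":0.4,"x":0,"y":0,"z":-0.03,"ax":0,"ay":0,"az":0},{"hand":0.4,"x":0,"y":0,"z":-0.06,"ax":0,"ay":0,"az":0},{"hand":0.4,"x":0,"y":0,"z":-0.07,"ax":0,"ay":0,"az":0}]' 60
python3 - <<'E'
from h import *
rel([(.45,-.05,.3,87.6),(.5,-.2,.28,87.6)])
E
```

```text
clock: 12.78
tcp_pos: [0.6921, 0.1141, 0.319]
tool_rot: [0.721, 0.692, 0.001, 0.001]
ft_force: [0.3, 0.8, 0.1]
grip_width: 0.303
at [0.6921 0.1141 0.319 ] tooly yaw -2.35 tilt 0.14 w 0.303 t 12.8 F [0.3 0.8 0.1] q [ 0.13  0.65 -0.72  1.1   0.41  1.52 -0.54]
x -0.1739 y -0.2352 z 0.0183 | 0.1 0.1 -90.0
x -0.3217 y -0.1792 z 0.0383 | 0.1 0.1 -90.0
```

```bash
python3 -m crank '[{"hand":0,"x":-0.16,"y":-0.22,"z":0.01,"ax":0,"ay":0,"az":-90},{"hand":0,"x":-0.16,"y":-0.22,"z":0.01,"ax":0,"ay":0,"az":-90},{"hand":0,"x":-0.16,"y":-0.22,"z":0.01,"ax":0,"ay":0,"az":-90},{"hand":0,"x":-0.16,"y":-0.22,"z":0.01,"ax":0,"ay":0,"az":-90},{"hand":0,"x":-0.16,"y":-0.22,"z":0.01,"ax":0,"ay":0,"az":-90},{"hand":0,"x":-0.35,"y":-0.25,"z":0.01,"ax":0,"ay":0,"az":-90},{"hand":0,"x":-0.35,"y":-0.25,"z":0.01,"ax":0,"ay":0,"az":-90},{"hand":0,"x":-0.35,"y":-0.25,"z":0.01,"ax":0,"ay":0,"az":-90},{"hand":0,"x":-0.35,"y":-0.25,"z":0.01,"ax":0,"ay":0,"az":-90},{"hand":0,"x":-0.35,"y":-0.25,"z":0.01,"ax":0,"ay":0,"az":-90},{"hand":0,"x":-0.35,"y":-0.25,"z":0.01,"ax":0,"ay":0,"az":-90},{"hand":0,"x":-0.35,"y":-0.25,"z":0.01,"ax":0,"ay":0,"az":-90}]'
cat > v.py <<'E'
from l import *
def valves(c,w,verbose=True):
    hsv=cv2.cvtColor(c['frame'],cv2.COLOR_BGR2HSV);out=[]
    for n,lo,hi in [('red',-6,6),('green',55,85),('yellow',22,34)]:
        H=hsv[...,0].astype(int);H=np.where(H>170,H-180,H)
        m=(H>=lo)&(H<=hi)&(hsv[...,1]>110)&(hsv[...,2]>30)&(w[...,2]>.044)&(w[...,2]<.058)&(w[...,1]<-.05)
        k,lab,st,ce=cv2.connectedComponentsWithStats(m.astype(np.uint8))
        for i in range(1,k):
            if st[i,4]<12: continue
            p=w[lab==i];r=cv2.minAreaRect(p[:,:2].astype(np.float32)*1000)
            (a,b),(W,Hh),an=r
            yaw=an if W>Hh else an+90
            # body colour below
            print(n,'px',ce[i].round(),'n',st[i,4],'xy',np.round([a,b],1),'size',np.round([W,Hh],1),'long yaw',round(yaw,1),'z',p[:,2].mean().round(4))
if __name__=='__main__':
    n=sys.argv[1]
    if n=='wrist': s,c,M,w=look(sys.argv[2])
    else:
        c=camera(n);cv2.imwrite(f'pics/{sys.argv[2]}.png',c['frame']);w=cloud(c,T(c))
    valves(c,w);rel([])
E
python3 v.py wrist w5;python3 v.py top t5; python3 v.py side s5
```

```text
clock: 14.28
tcp_pos: [0.428, -0.2244, 0.3075]
tool_rot: [0.02, 1.0, -0.0, 0.0]
ft_force: [0.3, -0.2, -0.0]
grip_width: 0.5
yellow px [260. 146.] n 318 xy [ 380.5 -287.7] size [ 8.7 34. ] long yaw 144.7 z 0.0515
yellow px [ 64. 211.] n 328 xy [ 436.4 -487.5] size [ 9.3 34.7] long yaw 91.6 z 0.0511
yellow px [178. 220.] n 335 xy [ 449.8 -375.9] size [35.6  9.5] long yaw 54.1 z 0.0512
yellow px [118. 306.] n 364 xy [ 542.2 -454.8] size [36.3 10.4] long yaw 71.8 z 0.0501
at [ 0.428  -0.2245  0.3075] tooly yaw 87.74 tilt 0.04 w 0.497 t 14.3 F [-0.9 -0.5  0.7] q [ 1.29  0.42 -1.27  1.72  0.42  1.31  1.47]
red px [466. 219.] n 59 xy [ 600.6 -350.6] size [10.7 33.5] long yaw 148.8 z 0.0504
green px [409. 277.] n 52 xy [ 466.7 -208.1] size [33.4  8.3] long yaw 77.2 z 0.0506
yellow px [445. 314.] n 66 xy [ 379.3 -286.6] size [ 9.8 34.8] long yaw 142.9 z 0.0506
at [ 0.428  -0.2248  0.3075] tooly yaw 87.73 tilt 0.04 w 0.5 t 14.4 F [0.3 0.6 0.2] q [ 1.29  0.42 -1.27  1.72  0.42  1.31  1.47]
red px [394. 365.] n 99 xy [ 601.3 -354.1] size [11.4 33.6] long yaw 150.8 z 0.0488
green px [307. 325.] n 61 xy [ 468.  -213.1] size [37.3  6.3] long yaw 72.0 z 0.0489
yellow px [277. 370.] n 98 xy [ 380.1 -290.6] size [10.4 34.3] long yaw 146.4 z 0.0487
yellow px [325. 402.] n 108 xy [ 448.4 -378.9] size [35.7 10. ] long yaw 53.8 z 0.0491
yellow px [389. 427.] n 120 xy [ 541.1 -458. ] size [36.  10.4] long yaw 71.0 z 0.0489
yellow px [341. 467.] n 136 xy [ 435.7 -490.7] size [10.  35.5] long yaw 91.9 z 0.0494
at [ 0.4279 -0.2249  0.3075] tooly yaw 87.72 tilt 0.04 w 0.498 t 14.4 F [-0.4 -0.   0.9] q [ 1.29  0.42 -1.27  1.72  0.42  1.31  1.47]
```

View pics/w5.png

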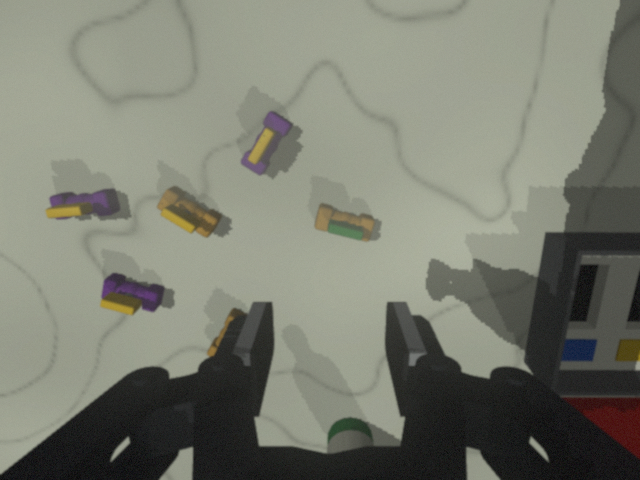

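View pics/t5.png

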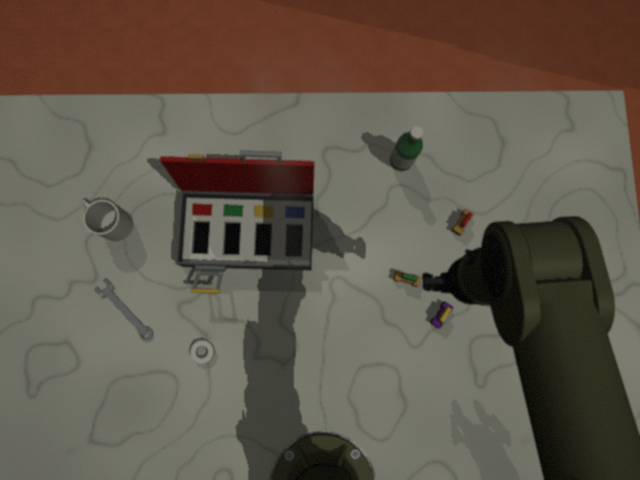

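```bash
sed -i "s/hsv\[...,1\]>110/hsv[...,1]>(70 if n=='green' else 110)/" v.py
python3 v.py wrist w6
python3 - <<'E'
from h import *
rel([(.467,-.209,.15,167)]) 
c=camera('top');M=T(c);w=cloud(c,M)
for q in ['label_red','label_green','label_yellow','label_blue']:
    for d in nets.cut_out('top',q)[:2]:
        p=w[d['pixels']];p=p[~np.isnan(p[:,0])];m=np.median(p,0)
        u=np.array([.999,-.0425]);print(q,round(d['conf'],2),np.array(d['rect']).round(),m.round(4),'pocket',(m[:2]-.067*u).round(4))
cc=np.array([.5837,.1692]);u=np.array([.9991,-.0425]);v=np.array([.0425,.9991])
for n,y in zip('RGYB',(.111,.037,-.037,-.111)): print(n,(cc-.015*u+y*v).round(4))
E
```

```text
green px [346. 232.] n 168 xy [ 467.7 -209.7] size [32.3  6.9] long yaw 71.8 z 0.0515
yellow px [261. 145.] n 321 xy [ 380.6 -287.7] size [ 8.5 34.3] long yaw 145.0 z 0.0514
yellow px [ 64. 211.] n 335 xy [ 436.7 -487.8] size [ 9.4 35.1] long yaw 92.7 z 0.0511
yellow px [179. 220.] n 335 xy [ 449.8 -376. ] size [36.2  9.9] long yaw 52.7 z 0.0511
yellow px [119. 306.] n 357 xy [ 541.9 -454.9] size [35.2 10.3] long yaw 67.9 z 0.0501
at [ 0.4279 -0.2252  0.3074] tooly yaw 87.7 tilt 0.03 w 0.502 t 14.5 F [-0.2 -0.7  0. ] q [ 1.29  0.42 -1.27  1.72  0.42  1.31  1.47]
at [ 0.4279 -0.2252  0.3074] tooly yaw 87.7 tilt 0.03 w 0.502 t 14.5 F [-0.2 -0.7  0. ] q [ 1.29  0.42 -1.27  1.72  0.42  1.31  1.47]
x -0.0384 y 0.0178 z 0.1574 | -0.0 -0.0 -79.3
label_red 0.58 [450. 209. 472. 237.] [ 0.5965 -0.3453  0.0228] pocket [ 0.5296 -0.3424]
label_red 0.47 [196. 204. 214. 216.] [0.6388 0.2754 0.0255] pocket [0.5719 0.2783]
label_green 0.66 [161. 150. 314. 294.] [0.6226 0.1735 0.0283] pocket [0.5556 0.1764]
label_green 0.64 [224. 208. 246. 220.] [0.6356 0.2034 0.0258] pocket [0.5686 0.2063]
label_yellow 0.71 [253. 203. 273. 220.] [0.6318 0.1292 0.0261] pocket [0.5649 0.132 ]
label_yellow 0.68 [391. 125. 423. 175.] [ 0.7506 -0.2024  0.1202] pocket [ 0.6837 -0.1996]
label_blue 0.63 [286. 208. 305. 218.] [0.6296 0.0572 0.026 ] pocket [0.5626 0.06  ]
label_blue 0.23 [160. 149. 316. 293.] [0.6236 0.174  0.0286] pocket [0.5567 0.1768]
R [0.5734 0.2807]
G [0.5703 0.2068]
Y [0.5671 0.1329]
B [0.564  0.0589]
```

```bash
python3 -m crank '[{"hand":0.3,"x":-0.0385,"y":0.0175,"z":0.05,"ax":0,"ay":0,"az":-76.3},{"hand":0.3,"x":-0.0385,"y":0.0175,"z":0.1,"ax":0,"ay":0,"az":-76.3},{"hand":0.3,"x":-0.0385,"y":0.0175,"z":0.157,"ax":0,"ay":0,"az":-76.3},{"hand":0.3,"x":-0.0385,"y":0.0175,"z":0.157,"ax":0,"ay":0,"az":-76.3},{"hand":0.3,"x":-0.0385,"y":0.0175,"z":0.157,"ax":0,"ay":0,"az":-76.3},{"hand":0.3,"x":-0.0385,"y":0.0175,"z":0.157,"ax":0,"ay":0,"az":-76.3},{"hand":0.3,"x":-0.0385,"y":0.0175,"z":0.157,"ax":0,"ay":0,"az":-76.3},{"hand":0.3,"x":-0.0385,"y":0.0175,"z":0.157,"ax":0,"ay":0,"az":-76.3},{"hand":0.3,"x":-0.0385,"y":0.0175,"z":0.157,"ax":0,"ay":0,"az":-76.3},{"hand":0.3,"x":-0.0385,"y":0.0175,"z":0.157,"ax":0,"ay":0,"az":-76.3}]'
python3 v.py wrist w7; python3 -c "
from h import *
rel([(.4675,-.209,.028,164)])"
```

```text
clock: 15.98
tcp_pos: [0.4668, -0.2099, 0.1504]
tool_rot: [-0.601, 0.8, -0.0, -0.0]
ft_force: [0.3, -0.4, 0.2]
grip_width: 0.352
red px [26. 71.] n 1041 xy [ 600.2 -350.1] size [ 9.9 31.3] long yaw 146.7 z 0.0509
green px [327. 242.] n 694 xy [ 467.9 -210.4] size [34.5  8.7] long yaw 71.5 z 0.0514
yellow px [440.  69.] n 1356 xy [ 381.1 -287.9] size [10.2 35. ] long yaw 144.9 z 0.0508
at [ 0.4669 -0.2099  0.1504] tooly yaw 163.84 tilt 0.01 w 0.348 t 16.0 F [-1.  -0.4  0.1] q [ 1.16  0.77 -1.38  1.9   0.82  1.2   2.35]
at [ 0.4669 -0.2099  0.1504] tooly yaw 163.84 tilt 0.01 w 0.348 t 16.0 F [-1.  -0.4  0.1] q [ 1.16  0.77 -1.38  1.9   0.82  1.2   2.35]
x -0.0011 y -0.0004 z 0.1224 | -0.0 -0.0 -0.2
```

View pics/w7.png

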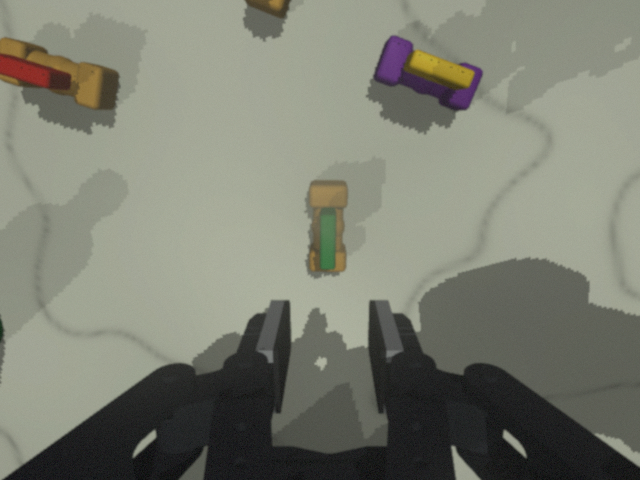

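```bash
python3 -m crank '[{"hand":0.3,"x":0,"y":-0.001,"z":0.05,"ax":0,"ay":0,"az":0},{"hand":0.3,"x":0,"y":-0.001,"z":0.09,"ax":0,"ay":0,"az":0},{"hand":0.3,"x":0,"y":-0.001,"z":0.122,"ax":0,"ay":0,"az":0},{"hand":0.3,"x":0,"y":-0.001,"z":0.122,"ax":0,"ay":0,"az":0},{"hand":1,"x":0,"y":-0.001,"z":0.122,"ax":0,"ay":0,"az":0},{"hand":1,"x":0,"y":-0.001,"z":0.122,"ax":0,"ay":0,"az":0},{"hand":1,"x":0,"y":-0.001,"z":0.122,"ax":0,"ay":0,"az":0},{"hand":1,"x":0,"y":-0.001,"z":0.122,"ax":0,"ay":0,"az":0},{"hand":1,"x":0,"y":-0.001,"z":0.102,"ax":0,"ay":0,"az":0},{"hand":1,"x":0,"y":-0.001,"z":0.06,"ax":0,"ay":0,"az":0},{"hand":1,"x":0,"y":-0.001,"z":0,"ax":0,"ay":0,"az":0},{"hand":1,"x":0,"y":-0.001,"z":-0.05,"ax":0,"ay":0,"az":0},{"hand":1,"x":0,"y":-0.001,"z":-0.05,"ax":0,"ay":0,"az":0}]' 60
python3 - <<'E'
from l import *
look('w8')
rel([(.48,0,.2,87.6),(.48,.2,.2,87.6),(.5703,.2068,.2,87.6)])
E
```

```text
clock: 17.65
tcp_pos: [0.4697, -0.2098, 0.2043]
tool_rot: [-0.601, 0.799, -0.003, 0.002]
ft_force: [-0.4, -0.8, -1.7]
grip_width: 0.104
at [ 0.4683 -0.2104  0.2019] tooly yaw 163.91 tilt 0.21 w 0.1 t 17.7 F [-0.2 -0.1 -1.8] q [ 1.18  0.68 -1.38  1.83  0.71  1.25  2.45]
x -0.2054 y 0.0471 z 0.0014 | -0.2 0.0 76.3
x -0.3976 y 0.1025 z 0.0009 | -0.2 0.0 76.3
x -0.4291 y 0.0176 z 0.0011 | -0.2 0.0 76.3
```

View pics/w8.png

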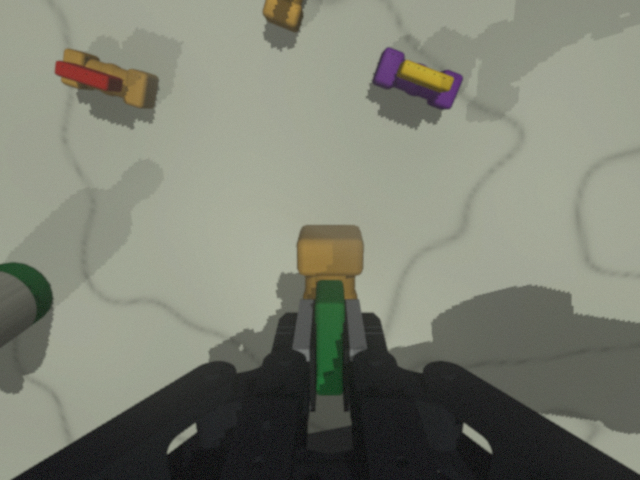

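```bash
python3 -m crank '[{"hand":1,"x":-0.205,"y":0.047,"z":0,"ax":0,"ay":0,"az":76.3},{"hand":1,"x":-0.205,"y":0.047,"z":0,"ax":0,"ay":0,"az":76.3},{"hand":1,"x":-0.205,"y":0.047,"z":0,"ax":0,"ay":0,"az":76.3},{"hand":1,"x":-0.205,"y":0.047,"z":0,"ax":0,"ay":0,"az":76.3},{"hand":1,"x":-0.205,"y":0.047,"z":0,"ax":0,"ay":0,"az":76.3},{"hand":1,"x":-0.398,"y":0.06,"z":0,"ax":0,"ay":0,"az":76.3},{"hand":1,"x":-0.398,"y":0.06,"z":0,"ax":0,"ay":0,"az":76.3},{"hand":1,"x":-0.398,"y":0.06,"z":0,"ax":0,"ay":0,"az":76.3},{"hand":1,"x":-0.398,"y":0.06,"z":0,"ax":0,"ay":0,"az":76.3},{"hand":1,"x":-0.429,"y":0.018,"z":0,"ax":0,"ay":0,"az":76.3},{"hand":1,"x":-0.429,"y":0.018,"z":0,"ax":0,"ay":0,"az":76.3},{"hand":1,"x":-0.429,"y":0.018,"z":0.02,"ax":0,"ay":0,"az":76.3},{"hand":1,"x":-0.429,"y":0.018,"z":0.02,"ax":0,"ay":0,"az":76.3}]'
cat > pk.py <<'E'
from l import *
s,c,M,w=look(sys.argv[1])
K=np.array(c['intrinsics']);Mi=np.linalg.inv(M)
im=c['frame'].copy()
cc=np.array([.5837,.1692]);u=np.array([.9991,-.0425]);v=np.array([.0425,.9991])
for y in (.111,.037,-.037,-.111):
    q=[]
    for a,b in ((-.04,-.02),(.04,-.02),(.04,.02),(-.04,.02)):
        p=cc+(-.015+a)*u+(y+b)*v;P=Mi@np.array([*p,.024,1]);q.append([K[0,0]*P[0]/P[2]+K[0,2],K[1,1]*P[1]/P[2]+K[1,2]])
    cv2.polylines(im,[np.int32(q)],True,(255,0,255),1)
cv2.imwrite(f'pics/{sys.argv[1]}.png',im)
x,y,yaw=map(float,sys.argv[2:5])
rel([(x,y,.1,yaw),(x,y,.036,yaw)])
E
python3 pk.py w9 .5703 .2068 87.6
```

```text
clock: 19.32
tcp_pos: [0.5677, 0.2048, 0.1779]
tool_rot: [0.021, 1.0, -0.001, -0.002]
ft_force: [0.0, 0.3, -0.5]
grip_width: 0.102
at [0.5682 0.2055 0.1791] tooly yaw 87.62 tilt 0.19 w 0.1 t 19.4 F [-0.   0.3 -1.5] q [ 0.12  0.63 -0.86  1.63  0.52  1.13  0.65]
x -0.0023 y 0.0016 z 0.0791 | -0.1 -0.2 0.0
x -0.0024 y 0.0017 z 0.1431 | -0.1 -0.2 0.0
```

View pics/w9.png

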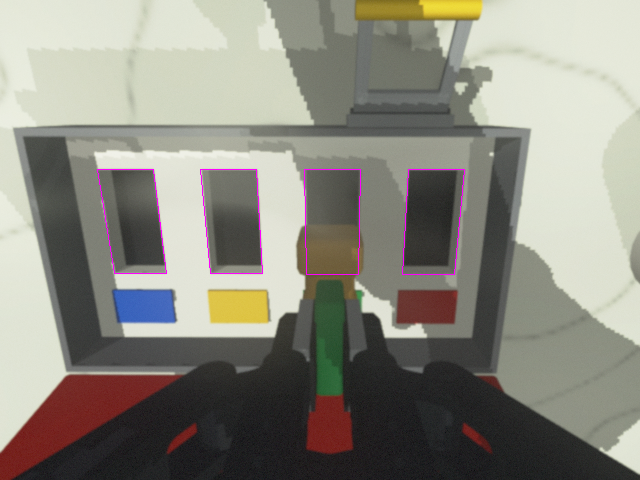

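```bash
python3 -m crank '[{"hand":1,"x":-0.0023,"y":0.0017,"z":0.03,"ax":0,"ay":0,"az":0},{"hand":1,"x":-0.0023,"y":0.0017,"z":0.06,"ax":0,"ay":0,"az":0},{"hand":1,"x":-0.0023,"y":0.0017,"z":0.08,"ax":0,"ay":0,"az":0},{"hand":1,"x":-0.0023,"y":0.0017,"z":0.08,"ax":0,"ay":0,"az":0}]'
python3 pk.py w10 .5703 .2068 87.6
```

```text
clock: 19.88
tcp_pos: [0.5708, 0.2079, 0.0994]
tool_rot: [0.021, 1.0, -0.001, -0.001]
ft_force: [0.3, 0.2, -1.4]
grip_width: 0.105
at [0.5715 0.2086 0.1005] tooly yaw 87.65 tilt 0.02 w 0.099 t 19.9 F [-0.4 -0.1 -1.2] q [ 0.08  0.71 -0.8   1.71  0.6   0.98  0.58]
x 0.0011 y -0.0018 z 0.0005 | -0.0 -0.0 0.0
x 0.0011 y -0.0018 z 0.0645 | -0.0 -0.0 0.0
```

View pics/w10.png

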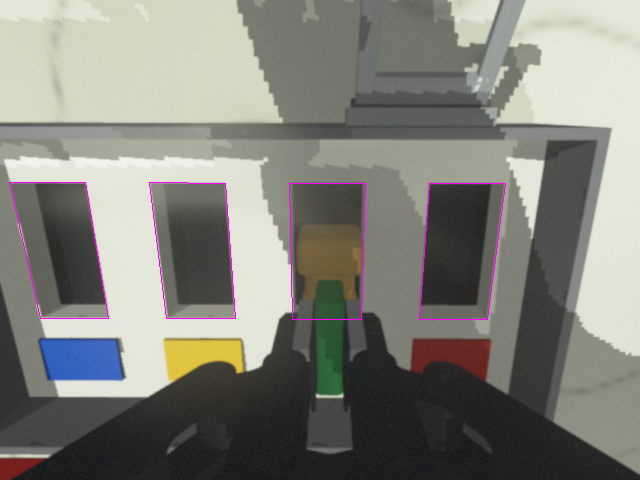

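```bash
python3 -m crank '[{"hand":1,"x":0.001,"y":-0.001,"z":0.03,"ax":0,"ay":0,"az":0},{"hand":1,"x":0.001,"y":-0.001,"z":0.05,"ax":0,"ay":0,"az":0},{"hand":1,"x":0.001,"y":-0.001,"z":0.0645,"ax":0,"ay":0,"az":0},{"hand":1,"x":0.001,"y":-0.001,"z":0.0645,"ax":0,"ay":0,"az":0},{"hand":1,"x":0.001,"y":-0.001,"z":0.0645,"ax":0,"ay":0,"az":0}]'
python3 -m crank '[{"hand":0.4,"x":0,"y":0,"z":0,"ax":0,"ay":0,"az":0},{"hand":0.4,"x":0,"y":0,"z":0,"ax":0,"ay":0,"az":0},{"hand":0.4,"x":0,"y":0,"z":0,"ax":0,"ay":0,"az":0},{"hand":0.4,"x":0,"y":0,"z":-0.03,"ax":0,"ay":0,"az":0},{"hand":0.4,"x":0,"y":0,"z":-0.08,"ax":0,"ay":0,"az":0},{"hand":0.4,"x":0,"y":0,"z":-0.14,"ax":0,"ay":0,"az":0},{"hand":0.4,"x":0.04,"y":0,"z":-0.18,"ax":0,"ay":0,"az":0},{"hand":0.4,"x":0.04,"y":0,"z":-0.18,"ax":0,"ay":0,"az":0}]'
python3 pk.py w11 .5703 .2068 87.6
python3 -c "
from h import *
rel([(.46,0,.22,87.6),(.52,-.33,.25,87.6)])"
python3 v.py top t11
```

```text
clock: 20.55
tcp_pos: [0.5707, 0.208, 0.036]
tool_rot: [0.02, 1.0, 0.0, 0.0]
ft_force: [0.1, -1.0, -1.5]
grip_width: 0.106
clock: 21.55
tcp_pos: [0.5292, 0.2115, 0.2196]
tool_rot: [0.019, 1.0, 0.001, 0.003]
ft_force: [0.5, 0.5, -0.1]
grip_width: 0.305
at [0.5303 0.2099 0.2175] tooly yaw 87.72 tilt 0.19 w 0.305 t 21.6 F [-0.1 -0.6 -0.9] q [ 0.14  0.54 -0.9   1.67  0.46  1.15  0.65]
x -0.0397 y -0.0015 z 0.1177 | 0.0 0.2 0.1
x -0.0395 y -0.0016 z 0.1817 | 0.0 0.2 0.1
at [0.5303 0.2099 0.2175] tooly yaw 87.72 tilt 0.19 w 0.305 t 21.6 F [-0.1 -0.6 -0.9] q [ 0.14  0.54 -0.9   1.67  0.46  1.15  0.65]
x 0.0619 y -0.2125 z -0.0028 | 0.0 0.2 0.1
x -0.0113 y -0.5399 z -0.0326 | 0.0 0.2 0.1
red px [466. 219.] n 57 xy [ 601.3 -350.5] size [ 9.5 34.9] long yaw 146.5 z 0.051
yellow px [512. 244.] n 60 xy [ 541.  -454.8] size [34.3  9.3] long yaw 70.9 z 0.0503
yellow px [481. 284.] n 68 xy [ 448.1 -375.1] size [34.8  9.6] long yaw 57.4 z 0.0504
yellow px [529. 288.] n 56 xy [ 435.  -487.1] size [35.2  7.3] long yaw 89.4 z 0.0509
yellow px [445. 314.] n 69 xy [ 379.6 -286.7] size [10.6 33.5] long yaw 144.7 z 0.0499
at [0.5307 0.2089 0.216 ] tooly yaw 87.65 tilt 0.09 w 0.3 t 21.6 F [-0.2 -0.4 -0.9] q [ 0.14  0.55 -0.9   1.67  0.46  1.15  0.65]
```

View pics/w11.png

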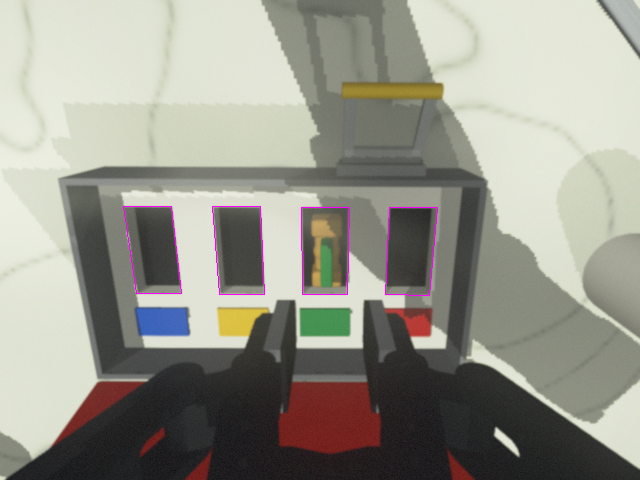

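```bash
python3 -m crank '[{"hand":0.3,"x":0.06,"y":-0.25,"z":0,"ax":0,"ay":0,"az":30},{"hand":0.3,"x":0.06,"y":-0.25,"z":0,"ax":0,"ay":0,"az":30},{"hand":0.3,"x":0.06,"y":-0.25,"z":0,"ax":0,"ay":0,"az":30},{"hand":0.3,"x":0.06,"y":-0.25,"z":0,"ax":0,"ay":0,"az":30},{"hand":0.3,"x":-0.06,"y":-0.56,"z":0.01,"ax":0,"ay":0,"az":30},{"hand":0.3,"x":-0.06,"y":-0.56,"z":0.01,"ax":0,"ay":0,"az":30},{"hand":0.3,"x":-0.06,"y":-0.56,"z":0.03,"ax":0,"ay":0,"az":30},{"hand":0.3,"x":-0.06,"y":-0.56,"z":0.065,"ax":0,"ay":0,"az":30},{"hand":0.3,"x":-0.06,"y":-0.56,"z":0.065,"ax":0,"ay":0,"az":30},{"hand":0.3,"x":-0.06,"y":-0.56,"z":0.065,"ax":0,"ay":0,"az":30},{"hand":0.3,"x":-0.06,"y":-0.56,"z":0.065,"ax":0,"ay":0,"az":30}]'
python3 v.py wrist w12; python3 -c "
from h import *
rel([(.601,-.3505,.028,57)])"
```

```text
clock: 23.02
tcp_pos: [0.5657, -0.3565, 0.1462]
tool_rot: [0.281, 0.96, 0.0, -0.003]
ft_force: [-0.6, -0.2, 0.5]
grip_width: 0.35
red px [367. 285.] n 732 xy [ 602.5 -351.5] size [ 9.8 35.1] long yaw 146.7 z 0.0511
yellow px [182.  93.] n 1161 xy [ 449.9 -376.8] size [35.3  9.8] long yaw 54.0 z 0.0512
yellow px [ 23. 181.] n 1172 xy [ 437.2 -487.7] size [10.7 36.2] long yaw 92.4 z 0.0503
yellow px [178. 294.] n 928 xy [ 542.1 -455.2] size [35.9  9.6] long yaw 70.5 z 0.0504
at [ 0.5664 -0.3538  0.1476] tooly yaw 57.51 tilt 0.25 w 0.35 t 23.1 F [0.8 0.3 0.2] q [ 0.89  0.71 -0.68  1.48  0.47  1.12  1.12]
at [ 0.5664 -0.3538  0.1476] tooly yaw 57.51 tilt 0.25 w 0.35 t 23.1 F [0.8 0.3 0.2] q [ 0.89  0.71 -0.68  1.48  0.47  1.12  1.12]
x -0.0279 y 0.0214 z 0.1194 | -0.0 -0.3 0.5
```

View pics/w12.png

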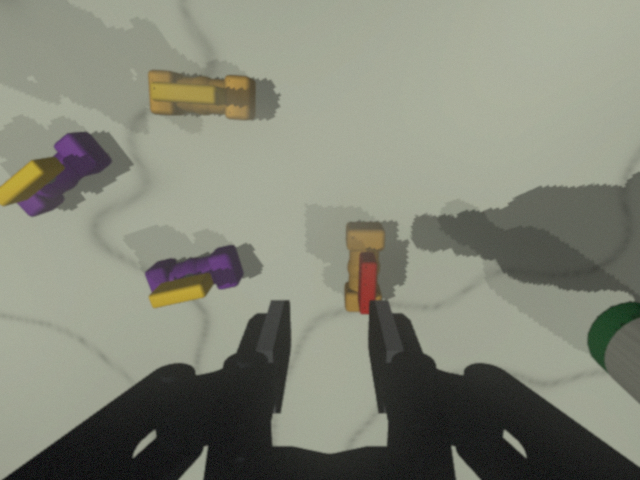

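```bash
python3 -m crank '[{"hand":0.3,"x":-0.029,"y":0.0215,"z":0.02,"ax":0,"ay":0,"az":0.5},{"hand":0.3,"x":-0.029,"y":0.0215,"z":0.03,"ax":0,"ay":0,"az":0.5},{"hand":0.3,"x":-0.029,"y":0.0215,"z":0.03,"ax":0,"ay":0,"az":0.5},{"hand":0.3,"x":-0.029,"y":0.0215,"z":0.03,"ax":0,"ay":0,"az":0.5}]'
python3 v.py wrist w13; python3 -c "
from h import *
rel([(.602,-.3513,.028,57)])"
```

```text
clock: 23.58
tcp_pos: [0.603, -0.35, 0.1214]
tool_rot: [0.283, 0.959, -0.0, 0.0]
ft_force: [0.1, -0.1, 0.4]
grip_width: 0.352
red px [326. 259.] n 931 xy [ 602.6 -351.8] size [ 8.8 34.4] long yaw 147.4 z 0.0513
yellow px [105.  28.] n 1971 xy [ 450.1 -376.8] size [36.7 10.3] long yaw 53.8 z 0.0507
yellow px [111. 267.] n 1218 xy [ 542.4 -455. ] size [36.3  9.6] long yaw 70.4 z 0.0505
at [ 0.6031 -0.3503  0.1217] tooly yaw 57.14 tilt 0.06 w 0.351 t 23.6 F [-0.2  0.4 -0.7] q [ 0.83  0.77 -0.66  1.43  0.5   1.11  1.09]
at [ 0.6031 -0.3503  0.1217] tooly yaw 57.14 tilt 0.06 w 0.351 t 23.6 F [-0.2  0.4 -0.7] q [ 0.83  0.77 -0.66  1.43  0.5   1.11  1.09]
x 0.0005 y -0.0014 z 0.0937 | -0.0 0.0 0.1
```

```bash
python3 -m crank '[{"hand":0.3,"x":0,"y":-0.001,"z":0.04,"ax":0,"ay":0,"az":0},{"hand":0.3,"x":0,"y":-0.001,"z":0.07,"ax":0,"ay":0,"az":0},{"hand":0.3,"x":0,"y":-0.001,"z":0.0935,"ax":0,"ay":0,"az":0},{"hand":0.3,"x":0,"y":-0.001,"z":0.0935,"ax":0,"ay":0,"az":0},{"hand":1,"x":0,"y":-0.001,"z":0.0935,"ax":0,"ay":0,"az":0},{"hand":1,"x":0,"y":-0.001,"z":0.0935,"ax":0,"ay":0,"az":0},{"hand":1,"x":0,"y":-0.001,"z":0.0935,"ax":0,"ay":0,"az":0},{"hand":1,"x":0,"y":-0.001,"z":0.0935,"ax":0,"ay":0,"az":0},{"hand":1,"x":0,"y":-0.001,"z":0.07,"ax":0,"ay":0,"az":0},{"hand":1,"x":0,"y":-0.001,"z":0.03,"ax":0,"ay":0,"az":0},{"hand":1,"x":0,"y":-0.001,"z":-0.03,"ax":0,"ay":0,"az":0},{"hand":1,"x":0,"y":-0.001,"z":-0.08,"ax":0,"ay":0,"az":0},{"hand":1,"x":0,"y":-0.001,"z":-0.08,"ax":0,"ay":0,"az":0}]' 60
python3 - <<'E'
from l import *
look('w14')
rel([(.52,-.05,.2,87.6),(.5,.2,.2,87.6),(.5734,.2807,.18,87.6)])
E
```

```text
clock: 25.25
tcp_pos: [0.6052, -0.3509, 0.2062]
tool_rot: [0.283, 0.959, -0.001, 0.004]
ft_force: [0.2, 0.3, -0.8]
grip_width: 0.103
at [ 0.6038 -0.3508  0.2031] tooly yaw 57.15 tilt 0.23 w 0.103 t 25.3 F [-0.2  0.7 -2.4] q [ 0.84  0.71 -0.69  1.32  0.45  1.27  1.14]
x 0.2336 y 0.2073 z 0.0022 | -0.0 0.2 -30.4
x 0.3860 y 0.4065 z 0.0017 | -0.0 0.2 -30.4
x 0.3682 y 0.5141 z 0.0218 | -0.0 0.2 -30.4
```

View pics/w14.png

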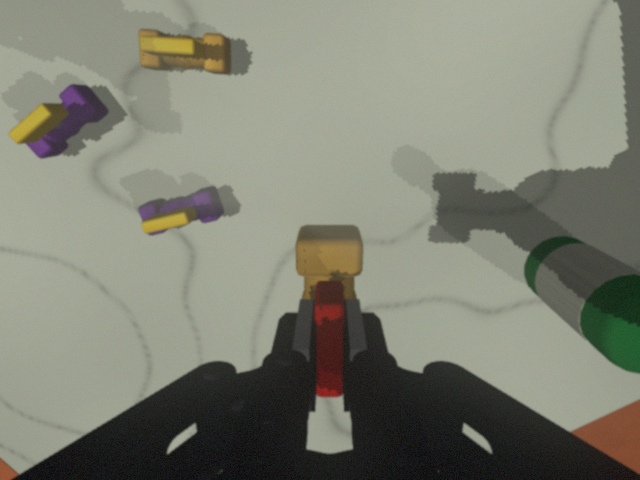

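```bash
python3 -m crank '[{"hand":1,"x":0.233,"y":0.207,"z":0,"ax":0,"ay":0,"az":-30.4},{"hand":1,"x":0.233,"y":0.207,"z":0,"ax":0,"ay":0,"az":-30.4},{"hand":1,"x":0.233,"y":0.207,"z":0,"ax":0,"ay":0,"az":-30.4},{"hand":1,"x":0.233,"y":0.207,"z":0,"ax":0,"ay":0,"az":-30.4},{"hand":1,"x":0.233,"y":0.207,"z":0,"ax":0,"ay":0,"az":-30.4},{"hand":1,"x":0.386,"y":0.406,"z":0,"ax":0,"ay":0,"az":-30.4},{"hand":1,"x":0.386,"y":0.406,"z":0,"ax":0,"ay":0,"az":-30.4},{"hand":1,"x":0.386,"y":0.406,"z":0,"ax":0,"ay":0,"az":-30.4},{"hand":1,"x":0.386,"y":0.406,"z":0,"ax":0,"ay":0,"az":-30.4},{"hand":1,"x":0.368,"y":0.514,"z":0.01,"ax":0,"ay":0,"az":-30.4},{"hand":1,"x":0.368,"y":0.514,"z":0.02,"ax":0,"ay":0,"az":-30.4},{"hand":1,"x":0.368,"y":0.514,"z":0.05,"ax":0,"ay":0,"az":-30.4},{"hand":1,"x":0.368,"y":0.514,"z":0.08,"ax":0,"ay":0,"az":-30.4},{"hand":1,"x":0.368,"y":0.514,"z":0.1,"ax":0,"ay":0,"az":-30.4},{"hand":1,"x":0.368,"y":0.514,"z":0.1,"ax":0,"ay":0,"az":-30.4}]'
python3 pk.py w15 .5734 .2807 87.6
```

```text
clock: 27.18
tcp_pos: [0.5715, 0.2796, 0.0987]
tool_rot: [0.021, 1.0, -0.001, -0.002]
ft_force: [0.6, -0.9, -0.3]
grip_width: 0.102
at [0.5722 0.2803 0.1003] tooly yaw 87.55 tilt 0.08 w 0.098 t 27.2 F [-0.3  0.4 -0.8] q [-0.06  0.74 -0.77  1.63  0.59  1.02  0.51]
x -0.0012 y 0.0004 z 0.0003 | -0.0 -0.1 -0.0
x -0.0012 y 0.0005 z 0.0643 | -0.0 -0.1 -0.0
```

View pics/w15.png

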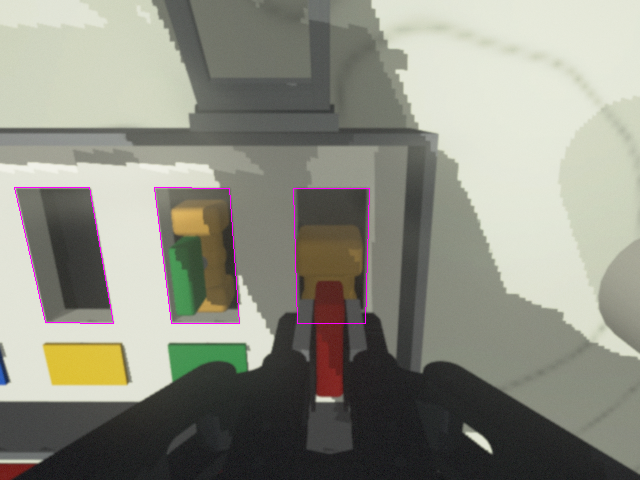

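```bash
python3 -m crank '[{"hand":1,"x":-0.001,"y":0,"z":0.03,"ax":0,"ay":0,"az":0},{"hand":1,"x":-0.001,"y":0,"z":0.05,"ax":0,"ay":0,"az":0},{"hand":1,"x":-0.001,"y":0,"z":0.0645,"ax":0,"ay":0,"az":0},{"hand":1,"x":-0.001,"y":0,"z":0.0645,"ax":0,"ay":0,"az":0},{"hand":1,"x":-0.001,"y":0,"z":0.0645,"ax":0,"ay":0,"az":0}]'
python3 -m crank '[{"hand":0.4,"x":0,"y":0,"z":0,"ax":0,"ay":0,"az":0},{"hand":0.4,"x":0,"y":0,"z":0,"ax":0,"ay":0,"az":0},{"hand":0.4,"x":0,"y":0,"z":0,"ax":0,"ay":0,"az":0},{"hand":0.4,"x":0,"y":0,"z":-0.03,"ax":0,"ay":0,"az":0},{"hand":0.4,"x":0,"y":0,"z":-0.08,"ax":0,"ay":0,"az":0},{"hand":0.4,"x":0,"y":0,"z":-0.14,"ax":0,"ay":0,"az":0},{"hand":0.4,"x":0.04,"y":0,"z":-0.18,"ax":0,"ay":0,"az":0},{"hand":0.4,"x":0.04,"y":0,"z":-0.18,"ax":0,"ay":0,"az":0}]'
python3 pk.py w16 .5703 .2068 87.6
python3 v.py top t16
python3 -c "
from h import *
rel([(.46,0,.22,144),(.449,-.376,.15,144)])"
```

```text
clock: 27.85
tcp_pos: [0.5737, 0.281, 0.0368]
tool_rot: [0.021, 1.0, 0.0, 0.0]
ft_force: [-0.3, -0.3, -0.8]
grip_width: 0.101
clock: 28.85
tcp_pos: [0.532, 0.2849, 0.2205]
tool_rot: [0.02, 1.0, 0.002, 0.002]
ft_force: [-0.0, 0.0, -1.0]
grip_width: 0.301
at [0.5332 0.2832 0.2183] tooly yaw 87.65 tilt 0.2 w 0.301 t 28.9 F [ 0.8  0.5 -0.5] q [-0.02  0.58 -0.85  1.58  0.47  1.19  0.56]
x -0.0398 y -0.0749 z 0.1184 | 0.1 0.2 0.1
x -0.0396 y -0.0750 z 0.1824 | 0.1 0.2 0.1
yellow px [511. 244.] n 59 xy [ 541.1 -453.4] size [32.3  9.4] long yaw 69.4 z 0.0504
yellow px [481. 284.] n 69 xy [ 447.9 -375.6] size [35.2  9.6] long yaw 57.0 z 0.0502
yellow px [529. 288.] n 55 xy [ 435.  -486.6] size [34.2  7.3] long yaw 89.2 z 0.0509
yellow px [445. 315.] n 65 xy [ 379.4 -286.3] size [10.5 32.7] long yaw 145.5 z 0.0504
at [0.5338 0.282  0.2167] tooly yaw 87.56 tilt 0.09 w 0.3 t 28.9 F [-0.   0.2 -0. ] q [-0.02  0.59 -0.85  1.58  0.47  1.19  0.56]
at [0.5338 0.282  0.2167] tooly yaw 87.56 tilt 0.09 w 0.3 t 28.9 F [-0.   0.2 -0. ] q [-0.02  0.59 -0.85  1.58  0.47  1.19  0.56]
x 0.0617 y -0.2849 z -0.0033 | -0.1 0.1 -56.4
x 0.0568 y -0.6610 z 0.0669 | -0.1 0.1 -56.4
```

View pics/w16.png

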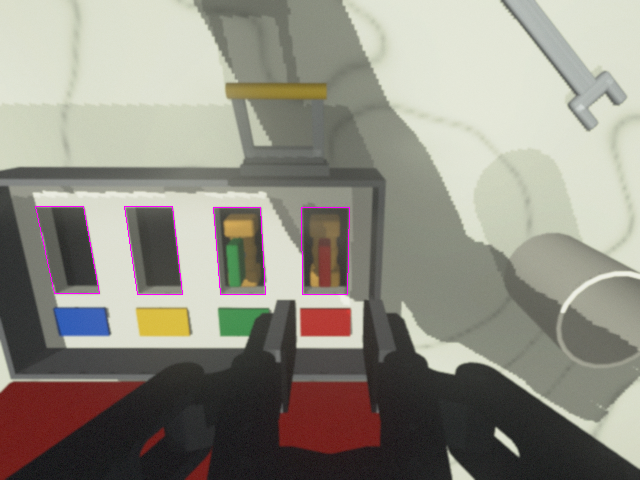

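View pics/t16.png

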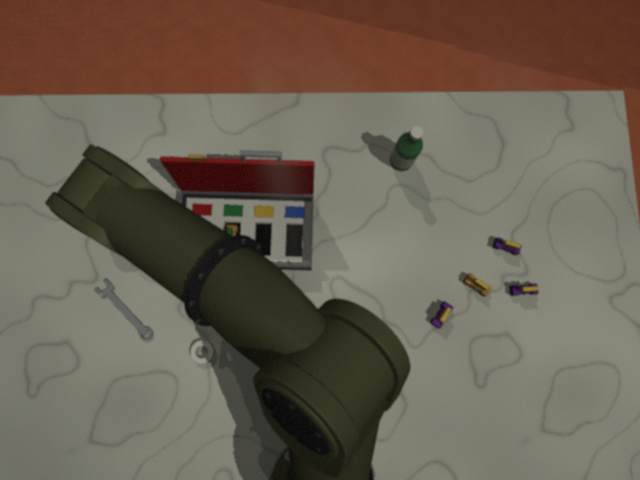

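```bash
python3 -m crank '[{"hand":0.3,"x":0.062,"y":-0.285,"z":0,"ax":0,"ay":0,"az":-56.4},{"hand":0.3,"x":0.062,"y":-0.285,"z":0,"ax":0,"ay":0,"az":-56.4},{"hand":0.3,"x":0.062,"y":-0.285,"z":0,"ax":0,"ay":0,"az":-56.4},{"hand":0.3,"x":0.062,"y":-0.285,"z":0,"ax":0,"ay":0,"az":-56.4},{"hand":0.3,"x":0.062,"y":-0.285,"z":0,"ax":0,"ay":0,"az":-56.4},{"hand":0.3,"x":0.057,"y":-0.661,"z":0.02,"ax":0,"ay":0,"az":-56.4},{"hand":0.3,"x":0.057,"y":-0.661,"z":0.02,"ax":0,"ay":0,"az":-56.4},{"hand":0.3,"x":0.057,"y":-0.661,"z":0.04,"ax":0,"ay":0,"az":-56.4},{"hand":0.3,"x":0.057,"y":-0.661,"z":0.06,"ax":0,"ay":0,"az":-56.4},{"hand":0.3,"x":0.057,"y":-0.661,"z":0.067,"ax":0,"ay":0,"az":-56.4},{"hand":0.3,"x":0.057,"y":-0.661,"z":0.067,"ax":0,"ay":0,"az":-56.4},{"hand":0.3,"x":0.057,"y":-0.661,"z":0.067,"ax":0,"ay":0,"az":-56.4},{"hand":0.3,"x":0.057,"y":-0.661,"z":0.067,"ax":0,"ay":0,"az":-56.4},{"hand":0.3,"x":0.057,"y":-0.661,"z":0.067,"ax":0,"ay":0,"az":-56.4}]'
python3 v.py wrist w17; python3 -c "
from h import *
rel([(.4497,-.3765,.12,144)])"
```

```text
clock: 30.7
tcp_pos: [0.449, -0.374, 0.1494]
tool_rot: [-0.455, 0.891, 0.0, 0.0]
ft_force: [0.7, -0.3, 0.6]
grip_width: 0.347
yellow px [224.  65.] n 1316 xy [ 436.3 -488.4] size [ 9.9 35.4] long yaw 92.4 z 0.051
yellow px [127. 224.] n 1001 xy [ 541.4 -456.1] size [34.7 10.6] long yaw 69.7 z 0.0509
yellow px [326. 239.] n 880 xy [ 449.2 -376.9] size [35.1  9.9] long yaw 53.7 z 0.0512
yellow px [494. 285.] n 959 xy [ 380.5 -288.6] size [ 9.9 35.7] long yaw 145.4 z 0.0503
at [ 0.4491 -0.374   0.1497] tooly yaw 144.11 tilt 0.03 w 0.355 t 30.8 F [ 0.5 -0.5  0.8] q [ 1.31  0.76 -1.18  1.72  0.76  1.19  2.44]
at [ 0.4491 -0.374   0.1497] tooly yaw 144.11 tilt 0.03 w 0.355 t 30.8 F [ 0.5 -0.5  0.8] q [ 1.31  0.76 -1.18  1.72  0.76  1.19  2.44]
x 0.0016 y -0.0019 z 0.0297 | -0.0 0.0 0.1
```

View pics/w17.png

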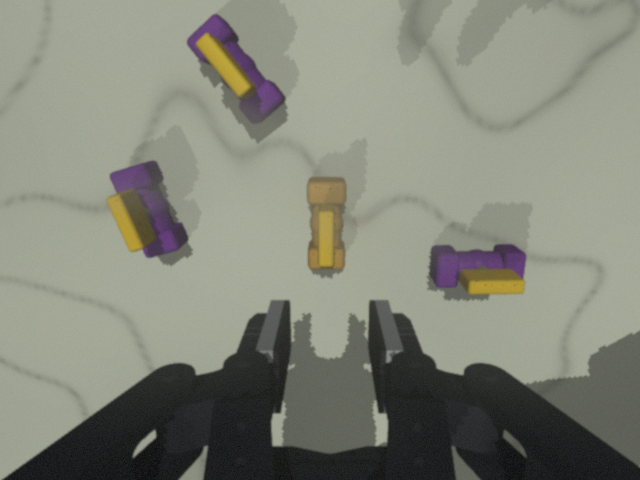

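```bash
python3 -m crank '[{"hand":0.3,"x":0.001,"y":-0.0015,"z":0.05,"ax":0,"ay":0,"az":0},{"hand":0.3,"x":0.001,"y":-0.0015,"z":0.09,"ax":0,"ay":0,"az":0},{"hand":0.3,"x":0.001,"y":-0.0015,"z":0.1215,"ax":0,"ay":0,"az":0},{"hand":0.3,"x":0.001,"y":-0.0015,"z":0.1215,"ax":0,"ay":0,"az":0},{"hand":1,"x":0.001,"y":-0.0015,"z":0.1215,"ax":0,"ay":0,"az":0},{"hand":1,"x":0.001,"y":-0.0015,"z":0.1215,"ax":0,"ay":0,"az":0},{"hand":1,"x":0.001,"y":-0.0015,"z":0.1215,"ax":0,"ay":0,"az":0},{"hand":1,"x":0.001,"y":-0.0015,"z":0.1215,"ax":0,"ay":0,"az":0},{"hand":1,"x":0.001,"y":-0.001,"z":0.102,"ax":0,"ay":0,"az":0},{"hand":1,"x":0,"y":-0.001,"z":0.06,"ax":0,"ay":0,"az":0},{"hand":1,"x":0,"y":-0.001,"z":0,"ax":0,"ay":0,"az":0},{"hand":1,"x":0,"y":-0.001,"z":-0.05,"ax":0,"ay":0,"az":0},{"hand":1,"x":0,"y":-0.001,"z":-0.05,"ax":0,"ay":0,"az":0}]' 60
python3 - <<'E'
from l import *
look('w18')
rel([(.5,-.1,.2,87.6),(.5671,.1329,.2,87.6)])
E
```

```text
clock: 32.38
tcp_pos: [0.4513, -0.3763, 0.2047]
tool_rot: [-0.454, 0.891, -0.003, 0.002]
ft_force: [-0.3, 0.1, -2.8]
grip_width: 0.099
at [ 0.4498 -0.3764  0.2019] tooly yaw 143.94 tilt 0.22 w 0.103 t 32.4 F [ 0.1  0.8 -2.5] q [ 1.33  0.71 -1.21  1.65  0.7   1.28  2.49]
x -0.2530 y 0.1221 z 0.0013 | -0.2 0.1 56.3
x -0.4808 y 0.2050 z 0.0008 | -0.2 0.1 56.3
```

View pics/w18.png

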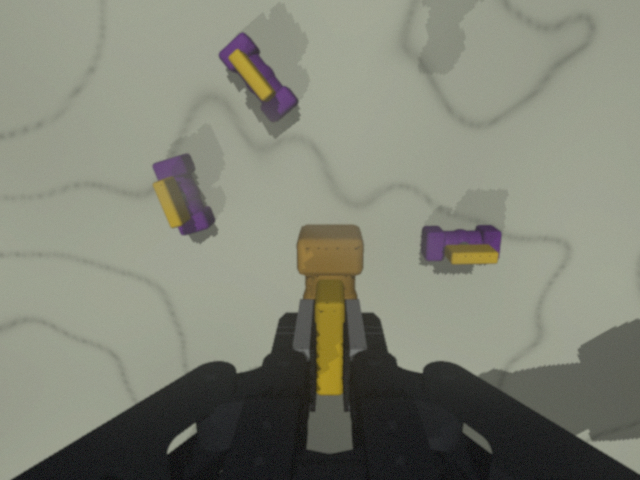

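```bash
python3 -m crank '[{"hand":1,"x":-0.253,"y":0.122,"z":0,"ax":0,"ay":0,"az":56.3},{"hand":1,"x":-0.253,"y":0.122,"z":0,"ax":0,"ay":0,"az":56.3},{"hand":1,"x":-0.253,"y":0.122,"z":0,"ax":0,"ay":0,"az":56.3},{"hand":1,"x":-0.253,"y":0.122,"z":0,"ax":0,"ay":0,"az":56.3},{"hand":1,"x":-0.253,"y":0.122,"z":0,"ax":0,"ay":0,"az":56.3},{"hand":1,"x":-0.481,"y":0.205,"z":0,"ax":0,"ay":0,"az":56.3},{"hand":1,"x":-0.481,"y":0.205,"z":0,"ax":0,"ay":0,"az":56.3},{"hand":1,"x":-0.481,"y":0.205,"z":0,"ax":0,"ay":0,"az":56.3},{"hand":1,"x":-0.481,"y":0.205,"z":0,"ax":0,"ay":0,"az":56.3},{"hand":1,"x":-0.481,"y":0.205,"z":0.03,"ax":0,"ay":0,"az":56.3},{"hand":1,"x":-0.481,"y":0.205,"z":0.07,"ax":0,"ay":0,"az":56.3},{"hand":1,"x":-0.481,"y":0.205,"z":0.1,"ax":0,"ay":0,"az":56.3},{"hand":1,"x":-0.481,"y":0.205,"z":0.1,"ax":0,"ay":0,"az":56.3}]'
python3 pk.py w19 .5671 .1329 87.6
```

```text
clock: 34.05
tcp_pos: [0.5643, 0.132, 0.0964]
tool_rot: [0.02, 1.0, -0.001, -0.003]
ft_force: [-1.3, 0.1, -0.9]
grip_width: 0.101
at [0.5655 0.1328 0.0983] tooly yaw 87.67 tilt 0.19 w 0.103 t 34.1 F [ 0.1  0.9 -0.8] q [ 0.22  0.69 -0.82  1.78  0.61  0.95  0.67]
x -0.0016 y 0.0002 z -0.0017 | -0.0 -0.2 0.1
x -0.0018 y 0.0002 z 0.0623 | -0.0 -0.2 0.1
```

View pics/w19.png

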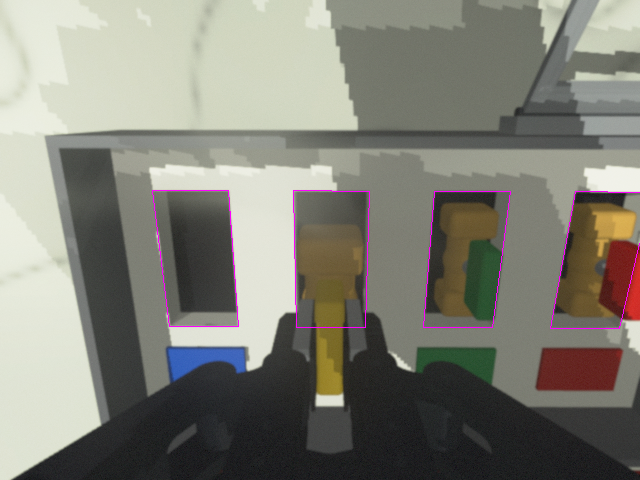

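```bash
python3 -m crank '[{"hand":1,"x":-0.001,"y":0,"z":0.03,"ax":0,"ay":0,"az":0},{"hand":1,"x":-0.001,"y":0,"z":0.05,"ax":0,"ay":0,"az":0},{"hand":1,"x":-0.001,"y":0,"z":0.0635,"ax":0,"ay":0,"az":0},{"hand":1,"x":-0.001,"y":0,"z":0.0635,"ax":0,"ay":0,"az":0},{"hand":1,"x":-0.001,"y":0,"z":0.0635,"ax":0,"ay":0,"az":0}]'
python3 -m crank '[{"hand":0.4,"x":0,"y":0,"z":0,"ax":0,"ay":0,"az":0},{"hand":0.4,"x":0,"y":0,"z":0,"ax":0,"ay":0,"az":0},{"hand":0.4,"x":0,"y":0,"z":0,"ax":0,"ay":0,"az":0},{"hand":0.4,"x":0,"y":0,"z":-0.03,"ax":0,"ay":0,"az":0},{"hand":0.4,"x":0,"y":0,"z":-0.08,"ax":0,"ay":0,"az":0},{"hand":0.4,"x":0,"y":0,"z":-0.14,"ax":0,"ay":0,"az":0},{"hand":0.4,"x":0.07,"y":0,"z":-0.18,"ax":0,"ay":0,"az":0},{"hand":0.4,"x":0.07,"y":0,"z":-0.18,"ax":0,"ay":0,"az":0}]'
python3 pk.py w20 .5703 .2068 87.6
python3 - <<'E'
from l import *
s,c,M,w=look('w20b')
cc=np.array([.5837,.1692]);u=np.array([.9991,-.0425]);v=np.array([.0425,.9991])
d=w[...,:2]-cc;a=d@u;b=d@v
for n,y in zip('RGYB',(.111,.037,-.037,-.111)):
    m=(abs(a+.015)<.04)&(abs(b-y)<.02);print(n,'top z',np.nanpercentile(w[m][:,2],[98,99.5]).round(4))
    mm=m&(w[...,2]>.05);print('  fin centre case xy',a[mm].mean().round(4),b[mm].mean().round(4))
# lid bar
t=w[(w[...,2]>.2)];print(len(t))
c=camera('side');cv2.imwrite('pics/s20.png',c['frame'])
c=camera('top');w=cloud(c,T(c));d=w[...,:2]-cc;a=d@u;b=d@v
m=(w[...,2]>.255)&(abs(b+.05)<.035)&(a>.05)&(a<.16);print('bar',len(w[m]),np.median(w[m],0),w[m].max(0),w[m].min(0));cv2.imwrite('pics/t20.png',c['frame'])
hx=cc+.085*u-.05*v;print('hinge',hx)
E
```

```text
clock: 34.72
tcp_pos: [0.5678, 0.1334, 0.0361]
tool_rot: [0.02, 1.0, 0.0, 0.0]
ft_force: [0.9, -0.7, -1.5]
grip_width: 0.101
clock: 35.72
tcp_pos: [0.4956, 0.1372, 0.218]
tool_rot: [0.019, 1.0, -0.0, 0.001]
ft_force: [1.3, 0.1, -1.2]
grip_width: 0.301
at [0.495  0.137  0.2181] tooly yaw 87.8 tilt 0.14 w 0.301 t 35.8 F [-1.8  0.2  0.3] q [ 0.32  0.46 -0.95  1.81  0.43  1.09  0.75]
x -0.0723 y 0.0728 z 0.1181 | -0.1 0.1 0.2
x -0.0722 y 0.0729 z 0.1821 | -0.1 0.1 0.2
R top z [0.0582 0.0586]
  fin centre case xy -0.0167 0.1092
G top z [0.0583 0.0589]
  fin centre case xy -0.0167 0.0378
Y top z [0.0581 0.0587]
  fin centre case xy -0.0165 -0.0362
B top z [0.0225 0.0238]
  fin centre case xy nan nan
52505
bar 228 [0.69003109 0.11408681 0.27050638] [0.6976972  0.14941356 0.27673135] [0.68394197 0.08025253 0.25533508]
hinge [0.6664985 0.1156325]<stdin>:7: RuntimeWarning: Mean of empty slice.
  ret = ret.dtype.type(ret / rcount)
```

View pics/w20.png

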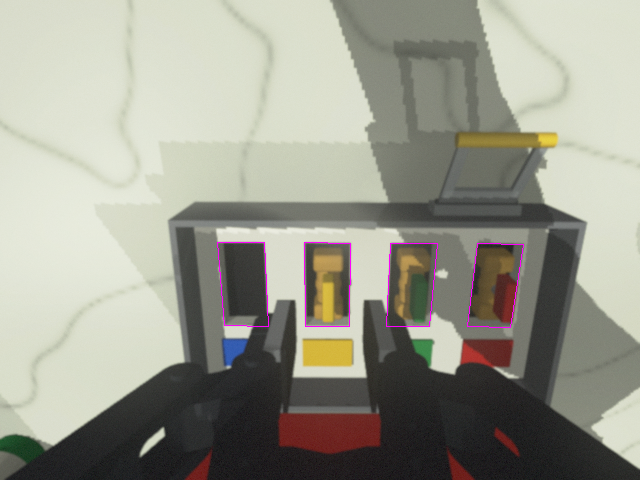

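View pics/t20.png

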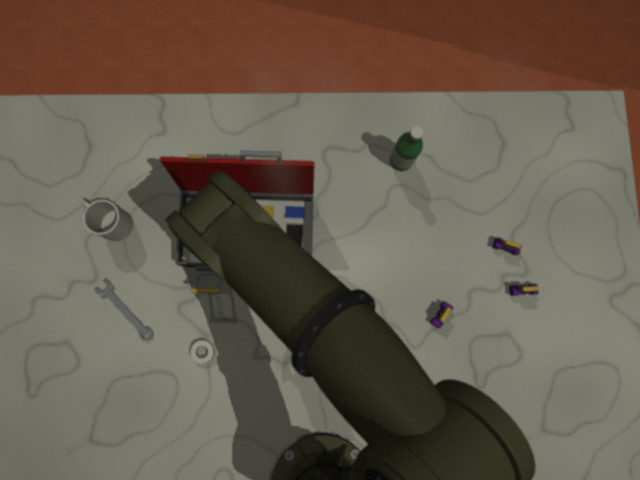

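```bash
python3 -c "
from h import *
rel([(.52,.12,.33,-2.4),(.6915,.114,.325,-2.4)])"
```

```text
at [0.4983 0.1354 0.2153] tooly yaw 87.6 tilt 0.04 w 0.301 t 35.9 F [ 0.5 -0.2 -0.8] q [ 0.32  0.47 -0.95  1.8   0.43  1.09  0.75]
x -0.0223 y -0.0145 z -0.1146 | -0.0 0.0 90.0
x -0.1939 y -0.0133 z -0.1096 | -0.0 0.0 90.0
```

View pics/s20.png

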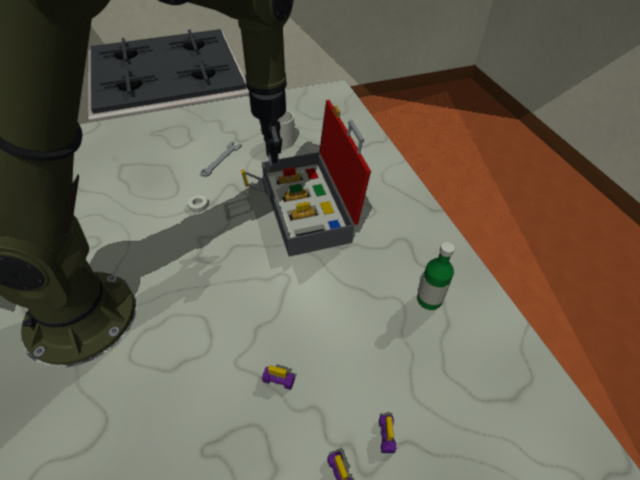

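```bash
python3 -m crank '[{"hand":0.4,"x":0.02,"y":-0.014,"z":-0.06,"ax":0,"ay":0,"az":10},{"hand":0.4,"x":0,"y":-0.014,"z":-0.115,"ax":0,"ay":0,"az":90},{"hand":0.4,"x":-0.022,"y":-0.014,"z":-0.115,"ax":0,"ay":0,"az":90},{"hand":0.4,"x":-0.022,"y":-0.014,"z":-0.115,"ax":0,"ay":0,"az":90},{"hand":0.4,"x":-0.022,"y":-0.014,"z":-0.115,"ax":0,"ay":0,"az":90},{"hand":0.4,"x":-0.022,"y":-0.014,"z":-0.115,"ax":0,"ay":0,"az":90},{"hand":0.4,"x":-0.022,"y":-0.014,"z":-0.115,"ax":0,"ay":0,"az":90},{"hand":0.4,"x":-0.022,"y":-0.014,"z":-0.115,"ax":0,"ay":0,"az":90},{"hand":0.4,"x":-0.1,"y":-0.014,"z":-0.113,"ax":0,"ay":0,"az":90},{"hand":0.4,"x":-0.15,"y":-0.014,"z":-0.11,"ax":0,"ay":0,"az":90},{"hand":0.4,"x":-0.194,"y":-0.013,"z":-0.11,"ax":0,"ay":0,"az":90},{"hand":0.4,"x":-0.194,"y":-0.013,"z":-0.11,"ax":0,"ay":0,"az":90},{"hand":0.4,"x":-0.194,"y":-0.013,"z":-0.11,"ax":0,"ay":0,"az":90}]'
python3 - <<'E'
from l import *
s,c,M,w=look('w21')
m=(w[...,2]>.262)&(w[...,2]<.28)&(w[...,0]>.66)&(w[...,1]>.07)&(w[...,1]<.16);p=w[m];print(len(p),np.median(p,0),p.max(0),p.min(0))
rel([(.6915,.114,.248,-2.4)])
E
```

```text
clock: 37.55
tcp_pos: [0.6911, 0.1152, 0.3237]
tool_rot: [0.721, 0.692, -0.001, -0.001]
ft_force: [-0.9, 0.9, 0.7]
grip_width: 0.3
3476 [0.69309959 0.11837813 0.2718599 ] [0.70035103 0.15435447 0.27452113] [0.68559588 0.07334425 0.2620013 ]
at [0.6907 0.1153 0.3248] tooly yaw -2.33 tilt 0.09 w 0.301 t 37.6 F [ 0.1 -0.2 -0.4] q [ 0.06  0.62 -0.55  1.09  0.31  1.51 -0.47]
x -0.0013 y 0.0010 z 0.0768 | -0.1 0.0 0.1
```

View pics/w21.png

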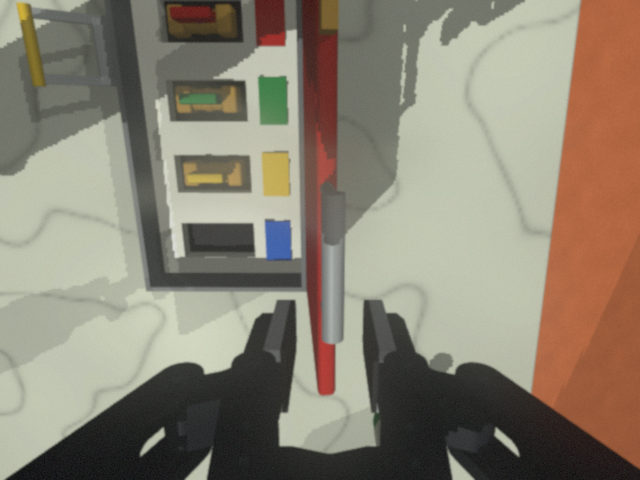

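```bash
python3 -m crank '[{"hand":0.4,"x":-0.001,"y":0.002,"z":0.03,"ax":0,"ay":0,"az":0},{"hand":0.4,"x":-0.001,"y":0.002,"z":0.06,"ax":0,"ay":0,"az":0},{"hand":0.4,"x":-0.001,"y":0.002,"z":0.0765,"ax":0,"ay":0,"az":0},{"hand":0.4,"x":-0.001,"y":0.002,"z":0.0765,"ax":0,"ay":0,"az":0},{"hand":1,"x":-0.001,"y":0.002,"z":0.0765,"ax":0,"ay":0,"az":0},{"hand":1,"x":-0.001,"y":0.002,"z":0.0765,"ax":0,"ay":0,"az":0},{"hand":1,"x":-0.001,"y":0.002,"z":0.0765,"ax":0,"ay":0,"az":0},{"hand":1,"x":-0.001,"y":0.002,"z":0.0765,"ax":0,"ay":0,"az":0}]' 50
python3 - <<'E'
from h import *
rel([])
r=.204;f=.0294;a=1.67
for t in list(np.arange(1.6,-.05,-.1))+[-.01]:
    print(round(t,2),'y %.4f z %.4f'%(r*(np.cos(a+f)-np.cos(t+f)),-r*(np.sin(t+f)-np.sin(a+f))))
E
```

```text
clock: 38.6
tcp_pos: [0.6933, 0.1143, 0.2508]
tool_rot: [0.722, 0.692, 0.001, 0.001]
ft_force: [-1.1, 0.0, 6.8]
grip_width: 0.121
at [0.6933 0.1143 0.2508] tooly yaw -2.36 tilt 0.13 w 0.121 t 38.6 F [-1.1  0.   6.8] q [ 0.08  0.66 -0.55  1.23  0.33  1.34 -0.49]
1.6 y -0.0142 z -0.0013
1.5 y -0.0346 z -0.0015
1.4 y -0.0549 z 0.0004
1.3 y -0.0749 z 0.0042
1.2 y -0.0945 z 0.0101
1.1 y -0.1133 z 0.0179
1.0 y -0.1313 z 0.0275
0.9 y -0.1482 z 0.0389
0.8 y -0.1639 z 0.0519
0.7 y -0.1783 z 0.0664
0.6 y -0.1911 z 0.0822
0.5 y -0.2022 z 0.0993
0.4 y -0.2116 z 0.1174
0.3 y -0.2192 z 0.1363
0.2 y -0.2248 z 0.1559
0.1 y -0.2285 z 0.1760
-0.0 y -0.2301 z 0.1963
-0.01 y -0.2301 z 0.1984
```

```bash
python3 -m crank '[{"hand":1,"x":0,"y":-0.0142,"z":-0.0013,"ax":0,"ay":0,"az":0},{"hand":1,"x":0,"y":-0.0346,"z":-0.0015,"ax":0,"ay":0,"az":0},{"hand":1,"x":0,"y":-0.0549,"z":0.0004,"ax":0,"ay":0,"az":0},{"hand":1,"x":0,"y":-0.0749,"z":0.0042,"ax":0,"ay":0,"az":0},{"hand":1,"x":0,"y":-0.0945,"z":0.0101,"ax":0,"ay":0,"az":0},{"hand":1,"x":0,"y":-0.1133,"z":0.0179,"ax":0,"ay":0,"az":0},{"hand":1,"x":0,"y":-0.1313,"z":0.0275,"ax":0,"ay":0,"az":0},{"hand":1,"x":0,"y":-0.1482,"z":0.0389,"ax":0,"ay":0,"az":0},{"hand":1,"x":0,"y":-0.1639,"z":0.0519,"ax":0,"ay":0,"az":0},{"hand":1,"x":0,"y":-0.1783,"z":0.0664,"ax":0,"ay":0,"az":0},{"hand":1,"x":0,"y":-0.1911,"z":0.0822,"ax":0,"ay":0,"az":0},{"hand":1,"x":0,"y":-0.2022,"z":0.0993,"ax":0,"ay":0,"az":0},{"hand":1,"x":0,"y":-0.2116,"z":0.1174,"ax":0,"ay":0,"az":0},{"hand":1,"x":0,"y":-0.2192,"z":0.1363,"ax":0,"ay":0,"az":0},{"hand":1,"x":0,"y":-0.2248,"z":0.1559,"ax":0,"ay":0,"az":0},{"hand":1,"x":0,"y":-0.2285,"z":0.176,"ax":0,"ay":0,"az":0},{"hand":1,"x":0,"y":-0.2301,"z":0.188,"ax":0,"ay":0,"az":0},{"hand":1,"x":0,"y":-0.2301,"z":0.195,"ax":0,"ay":0,"az":0},{"hand":1,"x":0,"y":-0.2301,"z":0.198,"ax":0,"ay":0,"az":0},{"hand":1,"x":0,"y":-0.2301,"z":0.198,"ax":0,"ay":0,"az":0}]'
python3 -c "
from h import *
rel([])"
```

```text
clock: 41.1
tcp_pos: [0.4624, 0.1242, 0.051]
tool_rot: [0.721, 0.693, -0.0, -0.001]
ft_force: [-2.8, 4.1, -2.3]
grip_width: 0.12
at [0.4624 0.1242 0.051 ] tooly yaw -2.31 tilt 0.08 w 0.12 t 41.1 F [-2.8  4.1 -2.3] q [ 0.01  0.56 -0.47  2.1   0.45  0.58 -0.82]
```

```bash
python3 -m crank '[{"hand":1,"x":0,"y":0,"z":0.001,"ax":0,"ay":0,"az":0},{"hand":1,"x":0,"y":0,"z":0.002,"ax":0,"ay":0,"az":0},{"hand":1,"x":0,"y":0,"z":0.003,"ax":0,"ay":0,"az":0},{"hand":1,"x":0,"y":0,"z":0.003,"ax":0,"ay":0,"az":0}]'
```

```text
clock: 41.6
tcp_pos: [0.4624, 0.1242, 0.0497]
tool_rot: [0.721, 0.693, 0.0, 0.0]
ft_force: [-8.8, 2.5, 20.8]
grip_width: 0.116
```

```bash
python3 -m crank '[{"hand":1,"x":0,"y":0,"z":-0.001,"ax":0,"ay":0,"az":0},{"hand":0.4,"x":0,"y":0,"z":-0.001,"ax":0,"ay":0,"az":0},{"hand":0.4,"x":0,"y":0,"z":-0.001,"ax":0,"ay":0,"az":0},{"hand":0.4,"x":0,"y":0,"z":-0.001,"ax":0,"ay":0,"az":0},{"hand":0.4,"x":0,"y":0,"z":-0.04,"ax":0,"ay":0,"az":0},{"hand":0.4,"x":0,"y":0,"z":-0.09,"ax":0,"ay":0,"az":0},{"hand":0.4,"x":0,"y":0,"z":-0.15,"ax":0,"ay":0,"az":0},{"hand":0.4,"x":0.05,"y":-0.02,"z":-0.17,"ax":0,"ay":0,"az":0},{"hand":0.4,"x":0.075,"y":-0.02,"z":-0.17,"ax":0,"ay":0,"az":0},{"hand":0.4,"x":0.075,"y":-0.02,"z":-0.17,"ax":0,"ay":0,"az":0}]'
cat > chk.py <<'E'
from l import *
s,c,M,w=look(sys.argv[1])
cc=np.array([.5837,.1692]);u=np.array([.9991,-.0425]);v=np.array([.0425,.9991])
d=w[...,:2]-cc;a=d@u;b=d@v
m=(abs(a)<.08)&(abs(b)<.15)&(w[...,2]>.05)&(w[...,2]<.095);A=np.c_[a[m],np.ones(m.sum())];k=np.linalg.lstsq(A,w[m][:,2],rcond=None)[0];print('lid tilt',-k[0].round(4),'z mid',k[1].round(4))
m=(abs(a+.119)<.01)&(abs(b+.05)<.03)&(w[...,2]>.05);print('bar top',np.nanpercentile(w[m][:,2],[50,95]))
hsv=cv2.cvtColor(c['frame'],cv2.COLOR_BGR2HSV)
m=(hsv[...,0]>18)&(hsv[...,0]<35)&(hsv[...,1]>120)&(w[...,2]>.06)&(a<-.1);p=w[m];print('hasp',len(p),np.median(p,0),p.max(0),p.min(0))
rel([])
E
python3 chk.py w23
```

```text
clock: 42.85
tcp_pos: [0.4458, 0.201, 0.2187]
tool_rot: [0.72, 0.694, 0.001, -0.0]
ft_force: [-0.5, -0.7, -0.3]
grip_width: 0.299
lid tilt -0.0019 z mid 0.0782
bar top [0.07567138 0.0771831 ]
hasp 1044 [0.44295987 0.26135878 0.08426866] [0.48774425 0.28658595 0.08677223] [0.43751707 0.22436052 0.06878925]
at [0.4459 0.1993 0.2182] tooly yaw -2.27 tilt 0.02 w 0.301 t 42.9 F [-0.   0.2 -0.5] q [-0.    0.35 -0.64  1.87  0.25  1.   -0.79]
```

View pics/w23.png

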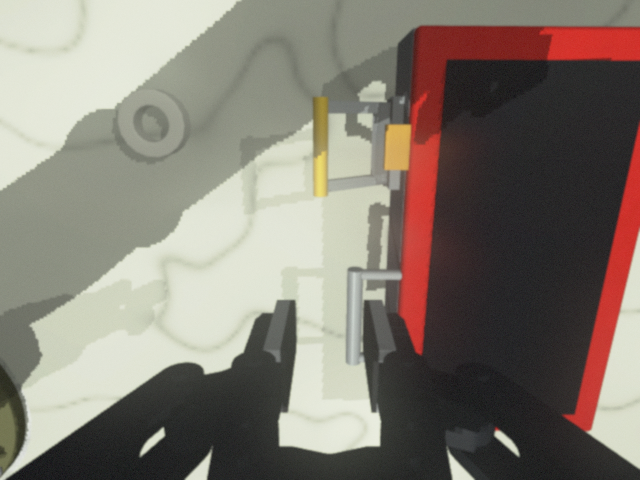

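```bash
python3 -c "
from h import *
rel([(.4412,.2565,.062,-2.4)])"
```

```text
at [0.4459 0.1993 0.2182] tooly yaw -2.27 tilt 0.02 w 0.301 t 42.9 F [-0.   0.2 -0.5] q [-0.    0.35 -0.64  1.87  0.25  1.   -0.79]
x 0.0570 y -0.0070 z 0.1562 | -0.0 0.0 0.1
```

```bash
python3 -m crank '[{"hand":0.4,"x":0.057,"y":-0.007,"z":0.03,"ax":0,"ay":0,"az":0},{"hand":0.4,"x":0.057,"y":-0.007,"z":0.07,"ax":0,"ay":0,"az":0},{"hand":0.4,"x":0.057,"y":-0.007,"z":0.07,"ax":0,"ay":0,"az":0},{"hand":0.4,"x":0.057,"y":-0.007,"z":0.11,"ax":0,"ay":0,"az":0},{"hand":0.4,"x":0.057,"y":-0.007,"z":0.14,"ax":0,"ay":0,"az":0},{"hand":0.4,"x":0.057,"y":-0.007,"z":0.156,"ax":0,"ay":0,"az":0},{"hand":0.4,"x":0.057,"y":-0.007,"z":0.156,"ax":0,"ay":0,"az":0},{"hand":1,"x":0.057,"y":-0.007,"z":0.156,"ax":0,"ay":0,"az":0},{"hand":1,"x":0.057,"y":-0.007,"z":0.156,"ax":0,"ay":0,"az":0},{"hand":1,"x":0.057,"y":-0.007,"z":0.156,"ax":0,"ay":0,"az":0},{"hand":1,"x":0.057,"y":-0.007,"z":0.156,"ax":0,"ay":0,"az":0}]' 30
python3 - <<'E'
from h import *
rel([])
r=.065;a=.9
for t in (.8,.7,.55,.4,.25,.12,0,-.03): print(t,'y %.4f z %.4f'%(r*(np.sin(a)-np.sin(t)),-r*(np.cos(t)-np.cos(a))))
E
```

```text
clock: 44.28
tcp_pos: [0.4421, 0.2567, 0.0634]
tool_rot: [0.722, 0.692, 0.001, 0.0]
ft_force: [-0.5, -1.1, 7.1]
grip_width: 0.103
at [0.4421 0.2567 0.0634] tooly yaw -2.36 tilt 0.11 w 0.103 t 44.3 F [-0.5 -1.1  7.1] q [-0.22  0.58 -0.52  2.01  0.46  0.67 -1.09]
0.8 y 0.0043 z -0.0049
0.7 y 0.0090 z -0.0093
0.55 y 0.0169 z -0.0150
0.4 y 0.0256 z -0.0195
0.25 y 0.0348 z -0.0226
0.12 y 0.0431 z -0.0241
0 y 0.0509 z -0.0246
-0.03 y 0.0529 z -0.0246
```

```bash
python3 -m crank '[{"hand":1,"x":0,"y":0.0043,"z":-0.0049,"ax":0,"ay":0,"az":0},{"hand":1,"x":0,"y":0.009,"z":-0.0093,"ax":0,"ay":0,"az":0},{"hand":1,"x":0,"y":0.0169,"z":-0.015,"ax":0,"ay":0,"az":0},{"hand":1,"x":0,"y":0.0256,"z":-0.0195,"ax":0,"ay":0,"az":0},{"hand":1,"x":0,"y":0.0348,"z":-0.0226,"ax":0,"ay":0,"az":0},{"hand":1,"x":0,"y":0.0431,"z":-0.0241,"ax":0,"ay":0,"az":0},{"hand":1,"x":0,"y":0.049,"z":-0.0246,"ax":0,"ay":0,"az":0},{"hand":1,"x":0,"y":0.0505,"z":-0.0246,"ax":0,"ay":0,"az":0},{"hand":1,"x":0,"y":0.0515,"z":-0.0246,"ax":0,"ay":0,"az":0},{"hand":1,"x":0,"y":0.0515,"z":-0.0246,"ax":0,"ay":0,"az":0}]'
python3 -c "
from h import *
rel([])"
```

```text
clock: 45.52
tcp_pos: [0.4928, 0.2545, 0.0875]
tool_rot: [0.721, 0.692, 0.0, 0.0]
ft_force: [-3.4, -1.4, 7.1]
grip_width: 0.105
at [0.4928 0.2545 0.0875] tooly yaw -2.35 tilt 0.01 w 0.105 t 45.5 F [-3.4 -1.4  7.1] q [-0.17  0.6  -0.55  1.87  0.43  0.79 -0.99]
```

```bash
python3 -m crank '[{"hand":1,"x":0,"y":0.001,"z":0,"ax":0,"ay":0,"az":0},{"hand":1,"x":0,"y":0.001,"z":0,"ax":0,"ay":0,"az":0},{"hand":1,"x":0,"y":0.001,"z":0,"ax":0,"ay":0,"az":0}]'
python3 -m crank '[{"hand":1,"x":0,"y":-0.001,"z":0,"ax":0,"ay":0,"az":0},{"hand":0.4,"x":0,"y":-0.001,"z":0,"ax":0,"ay":0,"az":0},{"hand":0.4,"x":0,"y":-0.001,"z":0,"ax":0,"ay":0,"az":0},{"hand":0.4,"x":0,"y":-0.001,"z":0,"ax":0,"ay":0,"az":0},{"hand":0.4,"x":0,"y":-0.001,"z":-0.04,"ax":0,"ay":0,"az":0},{"hand":0.4,"x":0,"y":-0.001,"z":-0.09,"ax":0,"ay":0,"az":0},{"hand":0.4,"x":-0.02,"y":-0.03,"z":-0.15,"ax":0,"ay":0,"az":0},{"hand":0.4,"x":-0.055,"y":-0.07,"z":-0.19,"ax":0,"ay":0,"az":0},{"hand":0.4,"x":-0.055,"y":-0.07,"z":-0.19,"ax":0,"ay":0,"az":0},{"hand":0.4,"x":-0.055,"y":-0.07,"z":-0.19,"ax":0,"ay":0,"az":0}]'
python3 chk.py w25; python3 -c "
from h import *
c=camera('top');cv2.imwrite('pics/t25.png',c['frame']);c=camera('side');cv2.imwrite('pics/s25.png',c['frame'])"
```

```text
clock: 45.9
tcp_pos: [0.493, 0.2545, 0.0874]
tool_rot: [0.721, 0.693, -0.0, -0.0]
ft_force: [-5.4, 0.6, 7.4]
grip_width: 0.103
clock: 47.15
tcp_pos: [0.422, 0.2019, 0.2773]
tool_rot: [0.722, 0.692, 0.001, 0.001]
ft_force: [0.8, -1.0, 0.2]
grip_width: 0.301
lid tilt -0.0001 z mid 0.0781
bar top [0.07569158 0.07736148]
hasp 52 [0.48662643 0.25745802 0.07423695] [0.48740852 0.26753089 0.07639026] [0.48558274 0.24006868 0.07024701]
at [0.4222 0.2021 0.2765] tooly yaw -2.39 tilt 0.02 w 0.299 t 47.2 F [-0.   0.5  0.6] q [ 0.03  0.26 -0.69  1.81  0.19  1.13 -0.76]
```

View pics/w25.png

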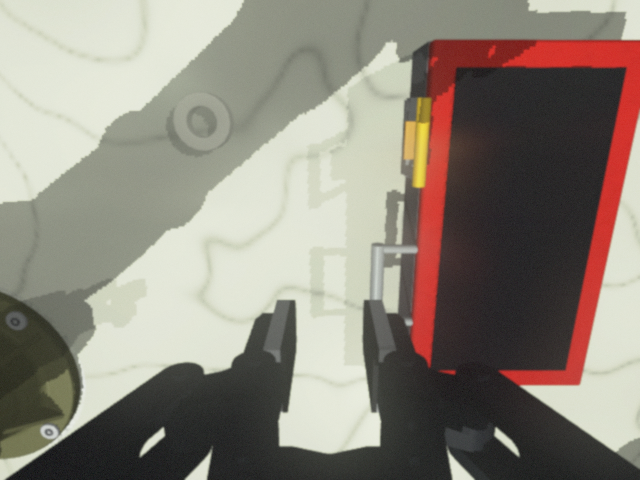

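View pics/s25.png

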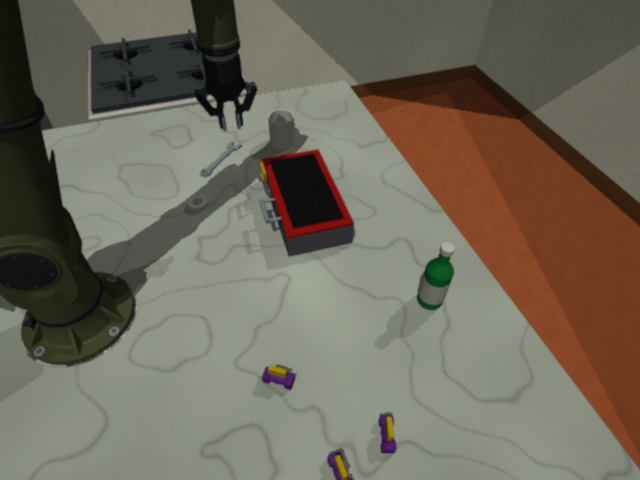

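```bash
python3 hb.py w26 | head -4
```

```text
lid_bar 0.73 [376.3 287.4] [0.4619 0.124  0.071 ]
lid_bar 0.3 [404.7 136.7] [0.4857 0.2567 0.071 ]
hasp_bar 0.62 [424.3 144. ] [0.4943 0.2531 0.105 ]
lid_hinge 0.84 [595.6 284.3] [0.6653 0.1164 0.065 ]
```

```bash
python3 hb.py w27 | sed -n 4,7p; python3 -c "
from rig import hand_in
print(hand_in())"
```

```text
1180 [0.49197492 0.25499687 0.10869298] ((492.6544189453125, 252.80145263671875), (63.892112731933594, 9.714876174926758), 87.54435729980469)
((583.5082397460938, 169.07269287109375), (309.2475891113281, 170.40982055664062), 87.57627868652344)
at [0.4216 0.2024 0.2766] tooly yaw -2.33 tilt 0.03 w 0.301 t 47.7 F [ 0.4 -0.9 -0.8] q [ 0.03  0.26 -0.69  1.81  0.18  1.13 -0.76]
x 0.0512 y 0.0654 z 0.0966 | -0.0 -0.0 -0.0
the job is handed in; nothing more can be done
None
```

I swung the hasp down to its stop and raised the lid to about 1.67 rad. The green, red and yellow brass valves then went into their matching pockets. After that I closed the lid and swung the hasp back up over the catch. I handed in at about 48 s on the clock. No blue valve appeared in any picture, and I left the three purple look-alikes, soap, mug, spanner and tape alone.

**Last checks:**
- **Valves:** each handle top was at 58 mm, which is what a valve lying flat on a pocket floor gives. The handles were within about 2 mm of the pocket centres.
- **Lid:** measured tilt was under 0.002 rad, with its top at 78 mm. The expected height is 77 mm.
- **Hasp:** the bar was at x = 0.4927 m and 105 mm high. It started at x = 0.4913 m, so it sits about 1.3 mm nearer the lid than before, within the 2 mm calibration, and it was pressed lightly towards the lid before release.
- **Disagreements:** when I regripped the lid bar, the bar sat about 2.5 mm off where I expected it in the fingers, but the lid still closed fully. One hasp reading on the final look came from the brass catch, not the bar, so I re-measured the bar separately. The other checks agreed.

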